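# Balance the tube tray on the see-saw mixer and set the stop bar

### The arm

A 6-joint arm with a two-finger parallel gripper is mounted at the origin on a cart in front of the work surface, level with it; the furniture and walls round the work are solid. World frame = base frame: x ahead of the robot, y to its left, z up, the work surface at z = 0. Lengths are in m, angles in rad, forces in N, time in s.
With the tool pointing down it reaches from about 0.3 to 0.825 m from the base axis. Payload 5.4 kg.
Tool frame: the origin (TCP) lies on the centre line of the jaws, within the pads' length; the fingertips stand 8 mm ahead of it and the grasp point (between the pads) lies 11 mm behind it (bot.finger_overhang is the distance from the TCP to the fingertips, in m); y points along the fingers, x is the direction in which the jaws open and shut, and the axes are right-handed (so a half turn about y gives the same grasp; the last joint's range is limited). The gripper opens to 92 mm and grips with 3 to 60 N. Pads are 20 mm wide; open, the fingers measure 128 mm over their backs; the gripper's body (75 mm by 189 mm) begins 69 mm behind the grasp point.
Start: joints at [-1.382, 0.158, 1.597, -0, 1.386, -0.21], TCP at [0.223, -0.53, 0.223] pointing down, gripper open.
Joint ranges: [-2.91, 2.91], [-0.94, 2.29], [0.18, 2.7], [-1.29, 4.43], [0.17, 2.64], [-3, 3]. Speed limits (rad/s): [2.57, 2.57, 3.14, 3.14, 3.14, 3.14].

### API

Orientations are given as a unit quaternion [x, y, z, w].
In Python, from workcell import readout, get_image, get_calibration, order, bot gives the robot as it stands. The module is installed in compiled form; this text tells all that it offers.
- The arm moves only by the shell command python3 -m crank 'ROWS' [FORCE]. ROWS is JSON, a list of rows, each an object of numbers: "x", "y", "z": the shift along the tool's x, y, z each as a share of 40 cm, from -1 to 1; "wx", "wy", "wz": the turn, a rotation vector about the tool's x, y, z each as a share of 2 rad, from -1 to 1; "claw": the closure, from 0 (fully open) to 1 (shut). In form: [{"x": .., "y": .., "z": .., "wx": .., "wy": .., "wz": .., "claw": ..}, ...]. A call has 1 to 12 rows; each row shifts and turns the pose as measured when the row begins, along the tool's axes as they then stand; what a row does not reach is not made up. A row lasts 1/10 s, in which the tool goes at most 50 mm and 8.59 degrees, less where a joint would pass 70% of its speed; a pose out of reach is approached as far as the arm can. A call with a number of a shift or a turn outside -1 to 1 is refused whole. A call with a gripper value outside its range is refused whole. The fingers move at their own pace and stop on an object; FORCE is the grip in N (left out, the last holds). Time passes only in rows, so rows that do not move let the fingers close. It gives the time, the measured TCP pose, the force and the opening at its end, in the units of the state.
- readout.read_state(): the state, without advancing time (a new reading comes with each control period).
- get_image(name): name is "scene" or "top"; returns the picture (420x560x3 uint8, red, green, blue); there is no depth.
- get_calibration(name): a dict with "fx", "fy", "cx", "cy" (pixels), "k1" (the pictures are not rectified: a ray, as slopes to the right and down, at radius r is drawn at 1 + k1 r^2 times it, then the intrinsics apply), "rvec" (rotation vector, rad) and "tvec" (3), from world to camera coordinates, as OpenCV has them. Camera axes: x right, y down, z forward; pixel columns grow to the right and rows downward; lengths in m; the calibration is good to about 2 mm. A picture is of the moment at which its call begins. get_calibration takes no time and is no camera call.
- order.hand_in(): hands the job in, once; it reports no verdict.
The state is a dict: "clock": time; "joint_pos": joint angles; "qd": joint speeds; "effort": joint torques, N m; "ee_pos": TCP position; "tcp_rot": TCP orientation; "force": force on the tool from outside, world axes, zero at the start; "wrist_torque": the same for the moment, N m; "gripper_width": finger opening in m.
Only numpy, scipy, OpenCV 4.12 (cv2) and the standard library are available. Lean on these libraries where they do the work, as an engineer would, in place of code of your own. Each camera call takes 0.05 s, during which the arm holds its last target.

### The job

Before the see-saw mixer is switched on its load has to be balanced: slide the white tube tray along the rocking platform, letting go to watch how it swings, until the platform hangs level by itself. Then mark that place by sliding the blue stop bar along until it just touches the end of the tray, and leave it so with the platform still hanging level. Slide the tray without lifting it, do not lean hard on it or the delicate platform, and leave the other things on the desk where they are.

Things in the scene. Friction and masses are not known exactly. Their poses are not given: they have to be found in the camera images.
- platform (a joint): Tilt of the mixer's rocking platform, rad: 0 = level, positive = the tray-tab (+y) end up, stop-bar end down. Swings freely on knife edges between buffers at -0.14 and +0.14, settles in about 1.5 s. Near balance 1 mm of tray travel changes it by roughly 0.01 to 0.02 rad. Tube fillings and a trim weight differ each time: the tray balances up to 35 mm either side of the platform's middle.
- deck_mid (a point): Middle of the platform's flat deck (aluminium pan 344 mm along y, 136 mm along x, side walls 15 mm above the deck that guide the tray), on the surface, 90 mm above the desk, 32 mm below the knife-edge axis. y runs along the platform from the stop bar towards the tray's tab, x along the knife edge, z normal to the deck; it tilts with the platform.
- mixer: The see-saw mixer's white housing, 136 x 176 x 61 mm, which stands still on the desk; origin under its middle, y along the platform, x along the knife edge, z up. Two bracket plates, 60 mm wide, rise beside the platform's middle, 78 mm either side along x, to 125 mm above the desk. A trim weight under the deck, out of reach, is left somewhere along its spindle; leave it.
- tray_tab (a point): Pull tab of the loose white tray: upright plate 40 mm along x, 10 mm thick along y, blue patch; this point is its middle, 36 mm above the tray's underside, the top 16 mm higher; axes parallel to the deck's. It stands 4 mm in from the tray's +y end, 26 mm clear of the nearest tube. Nudge it: clamped and moved level while the deck is tilted, it wedges the tray hard on the platform.
- tray_end (a point): Middle of the outer face of the tray's end wall that faces the stop bar (its -y end), 9 mm above the underside, 181 mm from the tab's middle. Tray 190 mm long, 122 mm wide, walls 16 to 18 mm high, four red-capped tubes clipped lying across it (up to 36 mm above the underside); 0.2 to 0.6 kg in all; slides on the deck at about 0.7 to 3 N.
- stopbar (a joint): Travel of the blue stop bar along the platform, m: 0 at the platform's -y end, grows towards the tray, up to 0.095. It stays where it is left; sliding it takes about 0.5 N.
- stop_face (a point): Middle of the stop bar's face that comes to meet the tray's end, 9 mm above the deck. Bar 122 mm along x, 14 mm along y, 17 mm high.
- stop_grip (a point): Middle of the black upright grip fin on top of the stop bar: 34 mm along x, 10 mm thick along y, from 13 to 47 mm above the deck; this point is 32 mm above the deck and 8 mm behind the stop's face. Push it from its outer (-y) side: at the tray there is no finger room on the other.
- pen: black and white gel pen lying on the desk, 156 mm long; origin under its middle (bystander)
- phone: mobile phone lying on the desk, 161 x 76 x 10 mm; origin under its middle (bystander)
- label_pad: pad of white labels, 115 x 60 x 14 mm; origin under its middle (bystander)
- spare_tube: red-capped sample tube standing on the desk, 31 mm across, 100 mm high; origin under it (bystander)
- sanitizer: white pump bottle, 70 x 100 x 234 mm, standing at the back of the desk; origin under it (bystander)

How it is judged:
By the outcome, as a careful person would: the job done as asked, in the order asked, and still so for the second after the job is handed in, with the robot touching nothing.
It also fails if it takes over 64 s, if anything falls off the work surface, if the arm or the gripper's body presses on something with over 40 N, if the wrist force passes 120 N, or if a joint passes its speed limit or range.

## Working session

There is one attempt and no reset: what is moved stays moved. The work goes in short steps, Python scripts to look and compute and a shell command to move; the robot and the scene stay as the last step left them, time stands still between calls to the robot, and variables do not carry over. Pictures are saved under pics/ and viewed, and the job is handed in when it is done.

```bash
mkdir -p pics; python3 - <<'E'
from workcell import readout,get_image,get_calibration,bot
import cv2
print(readout.read_state()); print(bot, [a for a in dir(bot) if a[0]!='_'])
for n in ("scene","top"):
    print(n,get_calibration(n)); cv2.imwrite(f"pics/{n}0.png",get_image(n)[:,:,::-1])
E
```

```text
{'clock': 0.0, 'joint_pos': array([-1.38210213e+00,  1.59011269e-01,  1.59822204e+00, -5.24870091e-07,
        1.38620541e+00, -2.10096281e-01]), 'qd': array([-4.61340449e-04,  8.75148916e-05, -7.23760123e-04,  8.50106015e-04,
        1.10305291e-03, -8.91163998e-04]), 'effort': array([ 3.97336808e-04, -3.85569119e+01, -3.22109127e+01,  7.01925438e-02,
        3.78215604e-02, -1.28580932e-04]), 'ee_pos': array([ 0.22314024, -0.52927579,  0.22164525]), 'tcp_rot': array([-0.58866504,  0.39151146, -0.3905981 ,  0.58959763]), 'force': array([ 0.57349044, -0.85269201, -0.16145784]), 'wrist_torque': array([-0.02887349,  0.02308411,  0.00830312]), 'gripper_width': 0.09191464716522323}
<Robot object at 0x7fe8f0187a10> ['MotionError', 'finger_overhang']
scene {'fx': 409.48519352777674, 'fy': 409.48519352777674, 'cx': 280.5515186524423, 'cy': 210.5844005999494, 'k1': -0.1062949002262543, 'rvec': array([ 1.29984555, -2.145943  ,  1.00308973]), 'tvec': array([0.42156878, 0.33878824, 0.62368479])}
top {'fx': 402.51745026492483, 'fy': 402.51745026492483, 'cx': 283.6087803019651, 'cy': 211.358745182497, 'k1': 0.022443828719118875, 'rvec': array([ 2.11938249, -2.16762729,  0.21334278]), 'tvec': array([0.18738647, 0.57366212, 0.86128906])}
```

View pics/scene0.png

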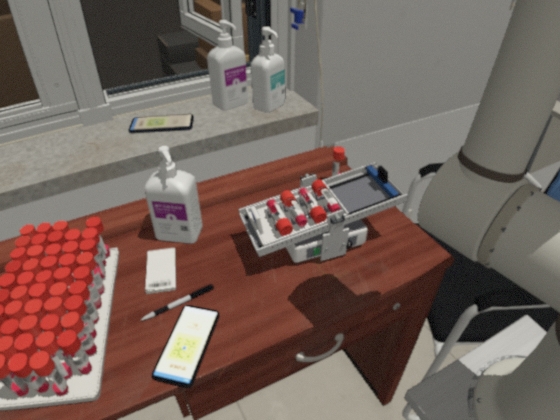

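View pics/top0.png

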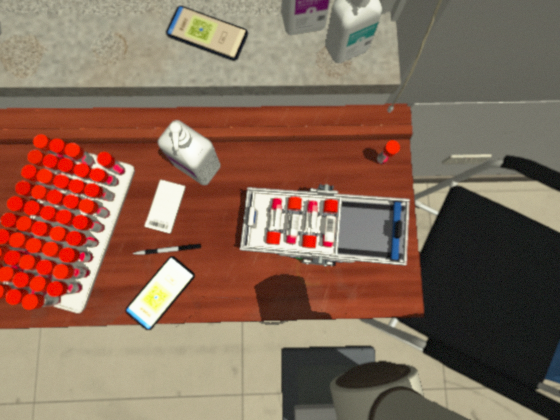

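```bash
cat > h.py <<'E'
import numpy as np,cv2
from workcell import readout,get_image,get_calibration
C={n:get_calibration(n) for n in("scene","top")}
def K(c): return np.array([[c['fx'],0,c['cx']],[0,c['fy'],c['cy']],[0,0,1]])
def proj(n,P):
    c=C[n]; return cv2.projectPoints(np.atleast_2d(P).astype(float),c['rvec'],c['tvec'],K(c),np.array([c['k1'],0,0,0.]))[0][:,0]
def ray(n,uv):
    c=C[n]; s=cv2.undistortPoints(np.array([[uv]],float),K(c),np.array([c['k1'],0,0,0.]))[0,0]
    R=cv2.Rodrigues(c['rvec'])[0]; return -R.T@c['tvec'], R.T@np.array([s[0],s[1],1])
def plane(n,uv,z):
    o,d=ray(n,uv); return o+d*(z-o[2])/d[2]
def tri(a,b):
    o1,d1=ray("scene",a);o2,d2=ray("top",b)
    t=np.linalg.lstsq(np.c_[d1,-d2],o2-o1,rcond=None)[0]
    p,q=o1+d1*t[0],o2+d2*t[1]; return (p+q)/2,np.linalg.norm(p-q)
def crop(img,x0,y0,x1,y1,f,path):
    cv2.imwrite(path,cv2.resize(img[y0:y1,x0:x1,::-1],None,fx=f,fy=f,interpolation=cv2.INTER_CUBIC))
E
python3 - <<'E'
import cv2
from h import *
s=cv2.imread('pics/scene0.png')[:,:,::-1];t=cv2.imread('pics/top0.png')[:,:,::-1]
crop(s,230,140,420,270,4,'pics/s0z.png');crop(t,230,175,420,275,4,'pics/t0z.png')
E
```

```text
(no output)
```

View pics/s0z.png

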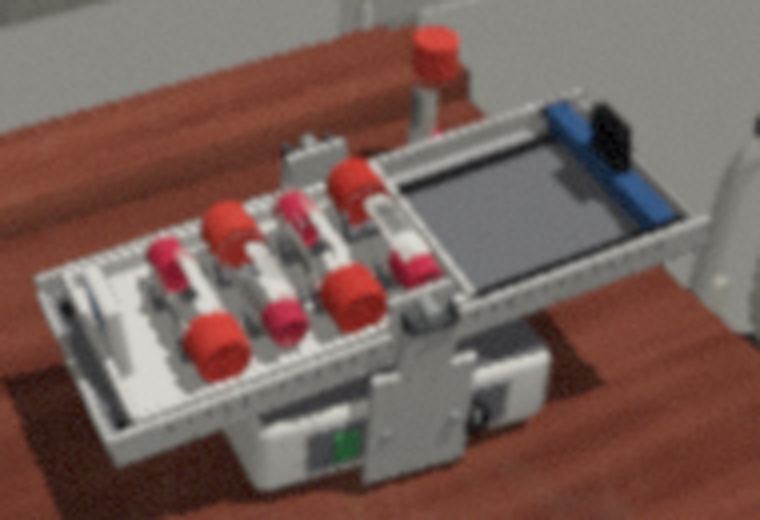

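View pics/t0z.png

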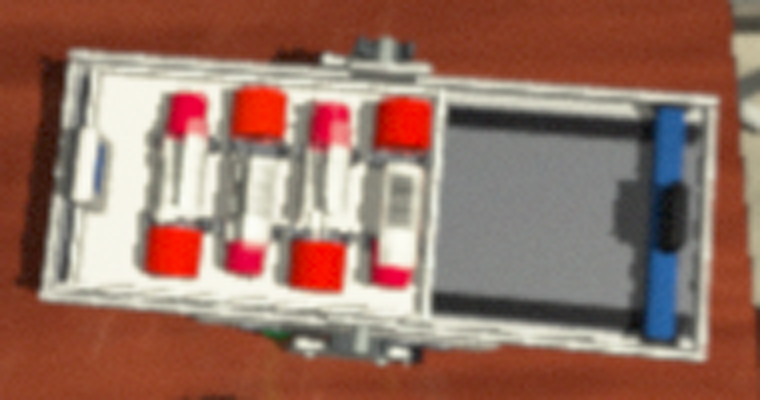

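```bash
python3 - <<'E'
from h import *
from scipy.spatial.transform import Rotation as Rn
z=lambda x,y,ox,oy:(ox+x/4,oy+y/4)
S=lambda x,y:z(x,y,230,140)
T=lambda x,y:z(x,y,230,175)
for n,a,b in [("TL",(38,278),(72,52)),("BL",(115,440),(40,298)),("TR",(582,92),(718,97)),("BR",(706,218),(705,358)),
 ("tab top far",(75,268),(98,128)),("tab top near",(105,300),(90,205)),("fin top far",(605,105),(676,182)),("fin near top",(625,125),(676,252)),
 ("trayend far",(378,165),(440,92)),("trayend near",(470,290),(425,315)), ("spare cap",(437,45),None)]:
    if b: 
        p,e=tri(S(*a),T(*b)); print(n,p.round(4),round(e,4))
p,e=tri((339,152),(392,147));print(p,e)
p,e=tri((166,154),(179,128));print('sanit',p,e)
s=readout.read_state();print(Rn.from_quat(s['tcp_rot']).as_matrix().round(3))
E
```

```text
TL [0.6259 0.2518 0.0774] 0.0011
BL [0.4907 0.2692 0.0798] 0.0027
TR [ 0.5852 -0.0872  0.1219] 0.0003
BR [ 0.4508 -0.0676  0.126 ] 0.0025
tab top far [0.5793 0.2417 0.114 ] 0.0109
tab top near [0.5368 0.2449 0.1257] 0.009
fin top far [ 0.5346 -0.0545  0.1526] 0.0056
fin near top [ 0.5012 -0.0451  0.1626] 0.003
trayend far [0.5919 0.0547 0.1107] 0.0037
trayend near [0.4757 0.0696 0.1101] 0.0002
[ 0.71088493 -0.06965088  0.08796093] 0.0008786175803008688
sanit [0.71363219 0.37247488 0.20924175] 0.0029619928321037376
[[ 0.388 -0.     0.922]
 [-0.922  0.002  0.388]
 [-0.002 -1.     0.   ]]
```

```bash
python3 -m crank '[{"x":-0.088,"z":0.089,"claw":1},{"x":-0.088,"z":0.089,"claw":1},{"x":-0.088,"z":0.089,"claw":1},{"x":-0.088,"z":0.089,"claw":1},{"x":-0.088,"z":0.089,"claw":1},{"x":-0.088,"z":0.089,"claw":1},{"x":-0.088,"z":0.089,"claw":1},{"x":-0.088,"z":0.089,"claw":1},{"x":-0.088,"z":0.089,"claw":1},{"x":-0.088,"z":0.089,"claw":1},{"x":-0.088,"z":0.089,"claw":1}]' 20
```

```text
invalid input at $[0]: expected keys x, y, z, wx, wy, wz, claw
```

```bash
python3 -m crank '[{"x":-0.088,"y":0,"z":0.089,"wx":0,"wy":0,"wz":0,"claw":1},{"x":-0.088,"y":0,"z":0.089,"wx":0,"wy":0,"wz":0,"claw":1},{"x":-0.088,"y":0,"z":0.089,"wx":0,"wy":0,"wz":0,"claw":1},{"x":-0.088,"y":0,"z":0.089,"wx":0,"wy":0,"wz":0,"claw":1},{"x":-0.088,"y":0,"z":0.089,"wx":0,"wy":0,"wz":0,"claw":1},{"x":-0.088,"y":0,"z":0.089,"wx":0,"wy":0,"wz":0,"claw":1},{"x":-0.088,"y":0,"z":0.089,"wx":0,"wy":0,"wz":0,"claw":1},{"x":-0.088,"y":0,"z":0.089,"wx":0,"wy":0,"wz":0,"claw":1},{"x":-0.088,"y":0,"z":0.089,"wx":0,"wy":0,"wz":0,"claw":1},{"x":-0.088,"y":0,"z":0.089,"wx":0,"wy":0,"wz":0,"claw":1}]' 20
```

```text
clock: 1.1
ee_pos: [0.4118, -0.0676, 0.2185]
tcp_rot: [-0.585, 0.397, -0.393, 0.588]
force: [1.8, -0.4, 0.4]
gripper_width: 0.014
```

```bash
python3 -m crank '[{"x":-0.086,"y":0,"z":0.088,"wx":0,"wy":0,"wz":0,"claw":1},{"x":-0.086,"y":0,"z":0.088,"wx":0,"wy":0,"wz":0,"claw":1},{"x":-0.086,"y":0,"z":0.088,"wx":0,"wy":0,"wz":0,"claw":1},{"x":-0.086,"y":0,"z":0.088,"wx":0,"wy":0,"wz":0,"claw":1},{"x":-0.086,"y":0,"z":0.088,"wx":0,"wy":0,"wz":0,"claw":1},{"x":-0.086,"y":0,"z":0.088,"wx":0,"wy":0,"wz":0,"claw":1},{"x":-0.086,"y":0,"z":0.088,"wx":0,"wy":0,"wz":0,"claw":1},{"x":0,"y":0,"z":0,"wx":0,"wy":0.065,"wz":0,"claw":1},{"x":0,"y":0,"z":0,"wx":0,"wy":0.065,"wz":0,"claw":1},{"x":0,"y":0,"z":0,"wx":0,"wy":0.065,"wz":0,"claw":1},{"x":0,"y":0,"z":0,"wx":0,"wy":0.065,"wz":0,"claw":1},{"x":0,"y":0,"z":0,"wx":0,"wy":0,"wz":0,"claw":1}]' 20
cat > st.py <<'E'
from h import *
from scipy.spatial.transform import Rotation as Rn
import sys
s=readout.read_state()
R=Rn.from_quat(s['tcp_rot']).as_matrix()
py=np.array([.1185,.993,0]);px=np.array([.993,-.1185,0]);mid=np.array([.538,.0916,.09])
d=s['ee_pos']-mid
print('t',round(s['clock'],2),'ee',s['ee_pos'].round(4),'plat x,y:',(d@px).round(4),(d@py).round(4),'F',s['force'].round(2),'j',s['joint_pos'].round(2),'w',s['gripper_width'].round(4))
print(R.round(3).tolist(),'yaw err deg',np.degrees(np.arcsin(np.cross(R[:,0],-py)[2])).round(2))
if len(sys.argv)>1:
    x,y,z=map(float,sys.argv[1:4]) # target plat x,y, world z
    t=mid+x*px+y*py;t[2]=z; print('tool shift share',(R.T@(t-s['ee_pos'])/0.4).round(4))
E
python3 st.py 0 .195 .115
```

```text
clock: 2.3
ee_pos: [0.5454, 0.2624, 0.2124]
tcp_rot: [-0.465, 0.538, -0.53, 0.461]
force: [-0.5, -0.4, -0.9]
gripper_width: 0.0008Traceback (most recent call last):
  File "st.py", line 8, in <module>
    print('t',round(s['clock'],2),'ee',s['ee_pos'].round(4),'plat x,y:',(d@px).round(4),(d@py).round(4),'F',s['force'].round(2),'j',s['joint_pos'].round(2),'w',s['gripper_width'].round(4))
                                                                                                                                                                ^^^^^^^^^^^^^^^^^^^^^^^^
AttributeError: 'float' object has no attribute 'round'
```

```bash
sed -i "s/s\['gripper_width'\].round(4)/round(s['gripper_width'],4)/" st.py; python3 st.py 0 .20 .115
python3 - <<'E'
from h import *
crop(get_image("scene"),220,60,420,260,3,'pics/s1.png');crop(get_image("top"),200,100,420,280,3,'pics/t1.png')
E
```

```text
t 2.3 ee [0.5454 0.2624 0.2124] plat x,y: -0.0129 0.1705 F [-0.46 -0.36 -0.87] j [0.25 0.25 1.51 0.01 1.39 1.96] w 0.0008
[[-0.141, -0.011, 0.99], [-0.99, 0.005, -0.141], [-0.003, -1.0, -0.012]] yaw err deg 1.33
tool shift share [-0.0738  0.2433  0.0335]
```

View pics/s1.png

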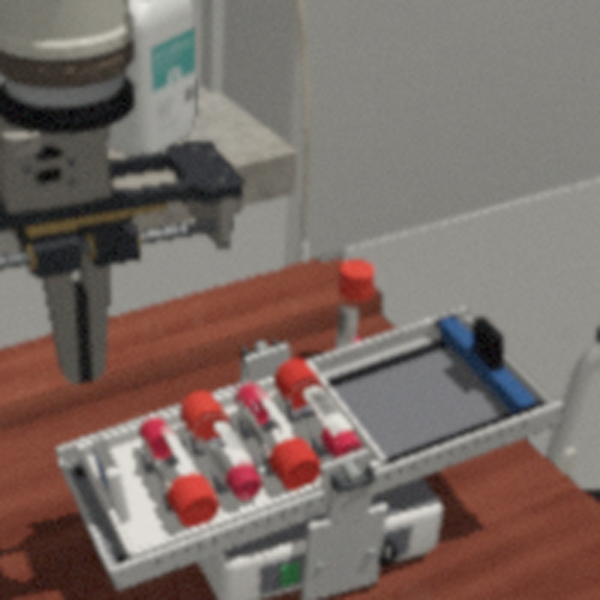

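View pics/t1.png

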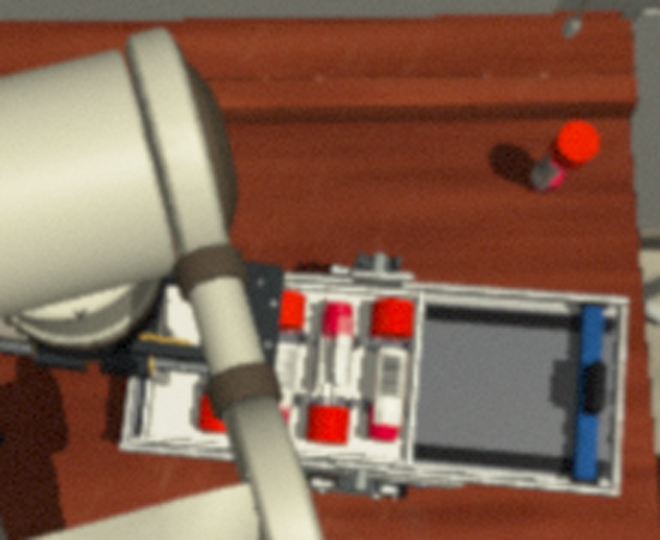

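```bash
python3 -m crank '[{"x":-0.074,"y":0.04,"z":0.034,"wx":0,"wy":-0.011,"wz":0,"claw":1},{"x":0,"y":0.1,"z":0,"wx":0,"wy":0,"wz":0,"claw":1},{"x":0,"y":0.1,"z":0,"wx":0,"wy":0,"wz":0,"claw":1},{"x":0,"y":0,"z":0,"wx":0,"wy":0,"wz":0,"claw":1}]' 20;  python3 st.py 0 .18 .113
```

```text
clock: 2.8
ee_pos: [0.5641, 0.291, 0.1159]
tcp_rot: [-0.473, 0.529, -0.523, 0.473]
force: [-1.2, -0.0, 0.2]
gripper_width: 0.001
t 2.8 ee [0.5641 0.291  0.1159] plat x,y: 0.0023 0.2011 F [-1.16 -0.01  0.24] j [0.28 0.41 1.51 0.01 1.23 1.96] w 0.001
[[-0.105, -0.007, 0.994], [-0.994, 0.006, -0.105], [-0.005, -1.0, -0.007]] yaw err deg -0.76
tool shift share [ 0.0528  0.007  -0.0064]
```

```bash
python3 -m crank '[{"x":0.025,"y":0.004,"z":-0.003,"wx":0,"wy":0,"wz":0,"claw":1},{"x":0.025,"y":0.004,"z":-0.003,"wx":0,"wy":0,"wz":0,"claw":1},{"x":0.015,"y":0,"z":0,"wx":0,"wy":0,"wz":0,"claw":1},{"x":0.015,"y":0,"z":0,"wx":0,"wy":0,"wz":0,"claw":1},{"x":0.015,"y":0,"z":0,"wx":0,"wy":0,"wz":0,"claw":1},{"x":0.015,"y":0,"z":0,"wx":0,"wy":0,"wz":0,"claw":1}]' 20;  python3 st.py 0 .14 .113
python3 - <<'E'
from h import *
crop(get_image("scene"),220,110,420,260,4,'pics/s2.png')
E
```

```text
clock: 3.4
ee_pos: [0.5608, 0.245, 0.1208]
tcp_rot: [-0.47, 0.526, -0.524, 0.477]
force: [-0.1, 1.4, 0.6]
gripper_width: 0.0004
t 3.4 ee [0.5608 0.245  0.1208] plat x,y: 0.0045 0.155 F [-0.14  1.37  0.59] j [0.21 0.34 1.59 0.01 1.21 1.88] w 0.0004
[[-0.103, 0.005, 0.995], [-0.995, 0.01, -0.103], [-0.01, -1.0, 0.004]] yaw err deg -0.92
tool shift share [ 0.0375  0.0191 -0.0118]
```

View pics/s2.png

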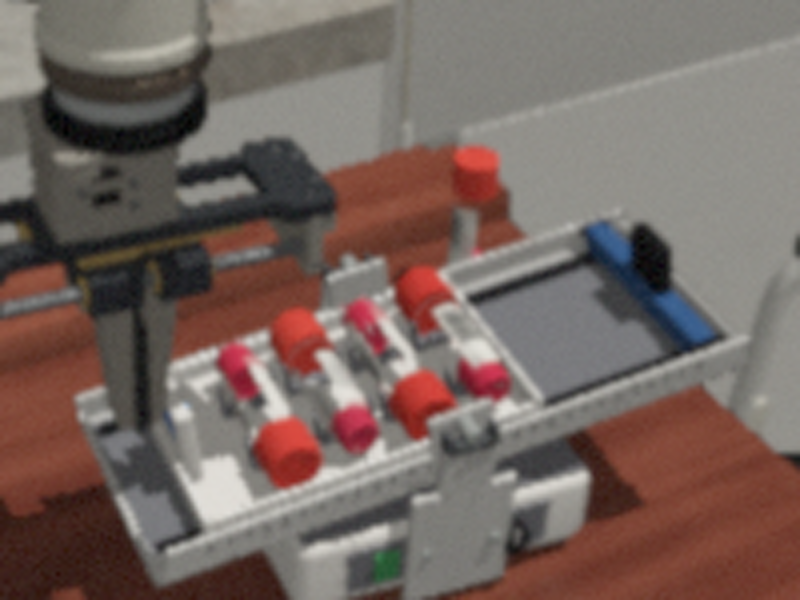

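```bash
python3 -m crank '[{"x":0.015,"y":0.004,"z":-0.003,"wx":0,"wy":0,"wz":0,"claw":1},{"x":0.015,"y":0.003,"z":-0.003,"wx":0,"wy":0,"wz":0,"claw":1},{"x":0.015,"y":0.003,"z":-0.003,"wx":0,"wy":0,"wz":0,"claw":1},{"x":0,"y":0,"z":0,"wx":0,"wy":0,"wz":0,"claw":1}]' 20;  python3 st.py 0 .12 .118
python3 - <<'E'
from h import *
crop(get_image("scene"),220,110,420,260,4,'pics/s3.png')
E
```

```text
clock: 3.85
ee_pos: [0.5571, 0.2263, 0.119]
tcp_rot: [-0.468, 0.526, -0.524, 0.479]
force: [-0.4, 0.6, 0.0]
gripper_width: 0.0002
t 3.85 ee [0.5571 0.2263 0.119 ] plat x,y: 0.003 0.136 F [-0.37  0.61  0.04] j [0.18 0.31 1.63 0.01 1.19 1.85] w 0.0002
[[-0.103, 0.01, 0.995], [-0.995, 0.012, -0.103], [-0.013, -1.0, 0.009]] yaw err deg -0.9
tool shift share [ 0.04    0.0019 -0.0081]
```

View pics/s3.png

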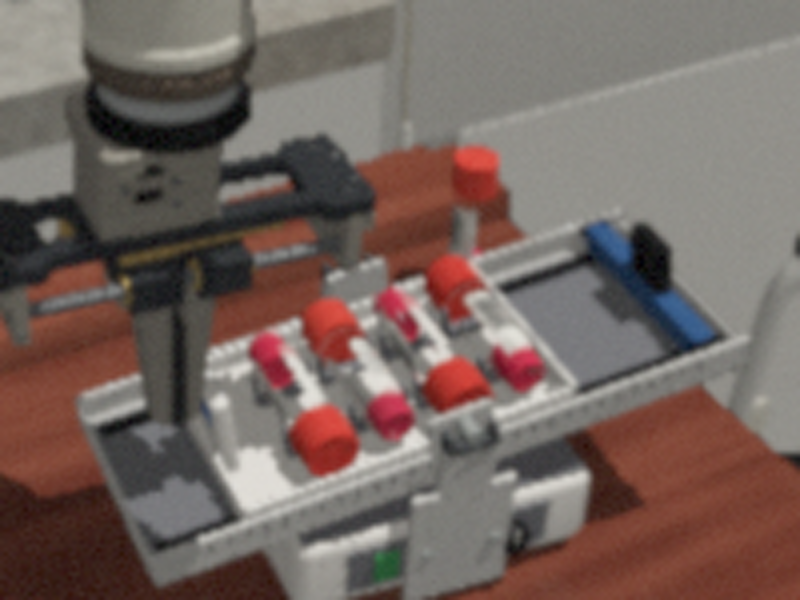

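```bash
python3 -m crank '[{"x":0.0125,"y":-0.003,"z":-0.003,"wx":0,"wy":0,"wz":0,"claw":1},{"x":0.0125,"y":-0.003,"z":-0.003,"wx":0,"wy":0,"wz":0,"claw":1},{"x":0,"y":0,"z":0,"wx":0,"wy":0,"wz":0,"claw":1}]' 20;  python3 st.py 0 .12 .118
python3 - <<'E'
from h import *
crop(get_image("scene"),220,110,420,260,4,'pics/s4.png')
E
```

```text
clock: 4.2
ee_pos: [0.5524, 0.2157, 0.1202]
tcp_rot: [-0.469, 0.526, -0.524, 0.478]
force: [-1.2, -0.2, 0.6]
gripper_width: 0.0007
t 4.2 ee [0.5524 0.2157 0.1202] plat x,y: -0.0004 0.125 F [-1.22 -0.2   0.56] j [0.16 0.29 1.65 0.01 1.19 1.83] w 0.0007
[[-0.102, 0.008, 0.995], [-0.995, 0.011, -0.102], [-0.012, -1.0, 0.006]] yaw err deg -0.93
tool shift share [0.0125 0.0053 0.0008]
```

View pics/s4.png

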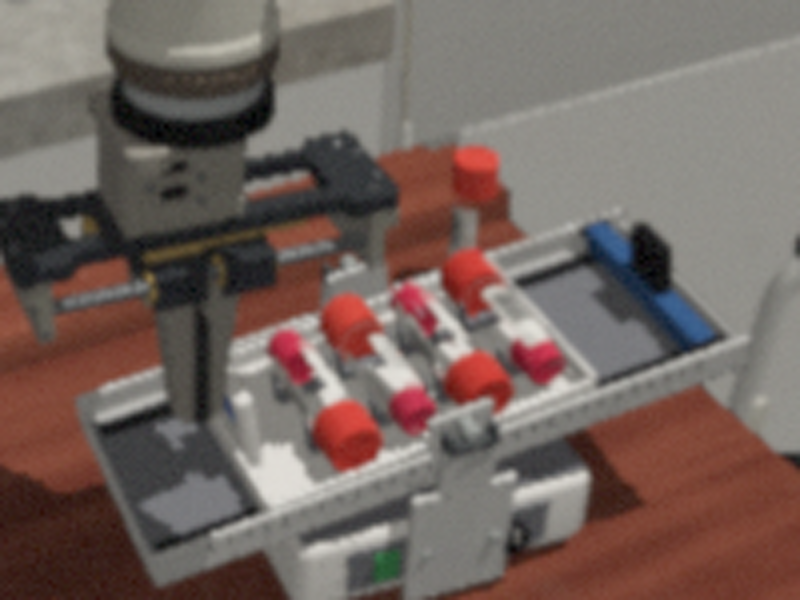

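```bash
cat > tilt.py <<'E'
from h import *
mid=np.array([.538,.0916,.122]);py=np.array([.1185,.993,0]);px=np.array([.993,-.1185,0])
def blue(im,n):
    h=cv2.cvtColor(im,cv2.COLOR_RGB2HSV)
    m=cv2.inRange(h,(100,110,50),(125,255,255))
    x0,y0,x1,y1=(340,130,420,230) if n=="scene" else (340,190,415,270)
    w=np.zeros_like(m);w[y0:y1,x0:x1]=m[y0:y1,x0:x1]
    nl,l,s,c=cv2.connectedComponentsWithStats(w)
    i=1+np.argmax(s[1:,4]); 
    if s[i,4]<30: return None
    return c[i],s[i,4]
def barpos(im):
    c,a=blue(im,"scene"); o,d=ray("scene",c)
    t=((mid-o)@px)/(d@px); p=o+d*t-mid
    return p@py,p[2],a   # along, height rel. axis
def ang(im,ref):
    y,z,a=barpos(im)
    return np.arctan2(-z,-y)-np.arctan2(-ref[1],-ref[0]),(y,z,a)
REF=barpos(cv2.imread('pics/scene0.png')[:,:,::-1])
def tilt(im=None):
    if im is None: im=get_image("scene")
    a,b=ang(im,REF); return -0.14+a,b
E
python3 - <<'E'
from tilt import *
print(REF)
im=get_image("scene");print(tilt(im))
t=cv2.imread('pics/top0.png')[:,:,::-1];print(blue(t,"top"))
print(tri(blue(cv2.imread('pics/scene0.png')[:,:,::-1],"scene")[0],blue(t,"top")[0]))
E
```

```text
(np.float64(-0.14766459318113073), np.float64(-0.0038228367201693647), np.int32(258))
(np.float64(-0.14457041252216596), (np.float64(-0.14712205710623813), np.float64(-0.003136006959922666), np.int32(259)))
(array([395.33618234, 230.68376068]), np.int32(351))
(array([ 0.51984282, -0.05395951,  0.11894527]), np.float64(0.0005838179721306072))
```

```bash
python3 -m crank '[{"x":0.0125,"y":0,"z":0,"wx":0,"wy":0,"wz":0,"claw":1},{"x":0.0125,"y":0,"z":0,"wx":0,"wy":0,"wz":0,"claw":1},{"x":0,"y":0,"z":0,"wx":0,"wy":0,"wz":0,"claw":1}]' 20;  python3 st.py 0 .11 .118
python3 - <<'E'
from tilt import *
for i in range(3): print(tilt())
E
```

```text
clock: 4.6
ee_pos: [0.5519, 0.2062, 0.1207]
tcp_rot: [-0.469, 0.526, -0.524, 0.479]
force: [0.6, 0.3, 0.0]
gripper_width: 0.0004
t 4.6 ee [0.5519 0.2062 0.1207] plat x,y: 0.0002 0.1155 F [0.62 0.25 0.04] j [0.15 0.28 1.66 0.01 1.19 1.82] w 0.0004
[[-0.102, 0.009, 0.995], [-0.995, 0.012, -0.102], [-0.013, -1.0, 0.008]] yaw err deg -0.97
tool shift share [ 0.0138  0.0065 -0.0008]
(np.float64(-0.14511097180719532), (np.float64(-0.14681546726882272), np.float64(-0.00305007417260017), np.int32(260)))
(np.float64(-0.1378464293481055), (np.float64(-0.1469359487299881), np.float64(-0.004120640274874132), np.int32(261)))
(np.float64(-0.12765477531908132), (np.float64(-0.14728073137661082), np.float64(-0.005633005557275195), np.int32(264)))
```

```bash
python3 -m crank '[{"x":-0.02,"y":0,"z":0,"wx":0,"wy":0,"wz":0,"claw":1},{"x":0,"y":0,"z":0,"wx":0,"wy":0,"wz":0,"claw":1}]' 20 | head -2
python3 - <<'E'
from tilt import *
for i in range(6): print(round(tilt()[0],4))
crop(get_image("scene"),220,110,420,260,4,'pics/s5.png')
E
```

```text
clock: 4.95
ee_pos: [0.5519, 0.2143, 0.1196]
-0.0327
-0.0122
0.0024
0.0171
0.0214
0.0209
```

View pics/s5.png

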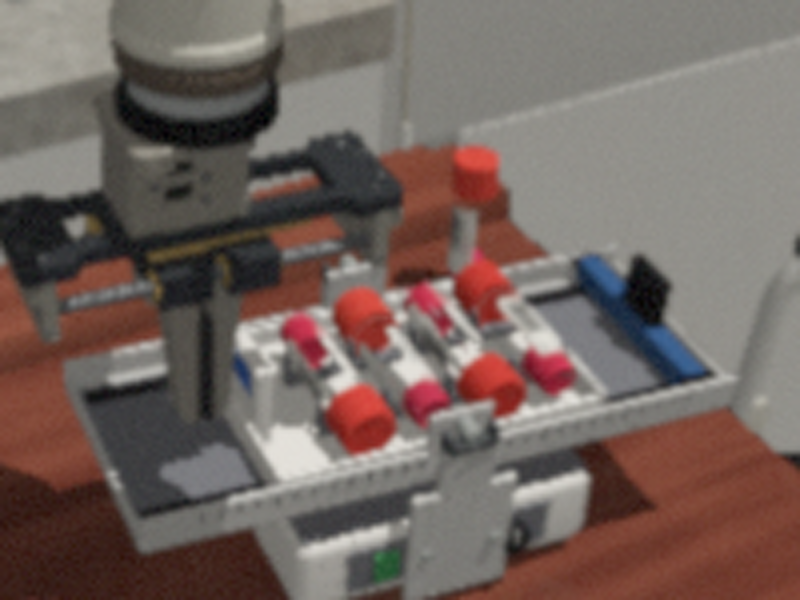

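```bash
python3 -m crank '[{"x":-0.02,"y":-0.03,"z":0,"wx":0,"wy":0,"wz":0,"claw":1},{"x":0,"y":0,"z":0,"wx":0,"wy":0,"wz":0,"claw":1},{"x":0,"y":0,"z":0,"wx":0,"wy":0,"wz":0,"claw":1},{"x":0,"y":0,"z":0,"wx":0,"wy":0,"wz":0,"claw":1},{"x":0,"y":0,"z":0,"wx":0,"wy":0,"wz":0,"claw":1},{"x":0,"y":0,"z":0,"wx":0,"wy":0,"wz":0,"claw":1},{"x":0,"y":0,"z":0,"wx":0,"wy":0,"wz":0,"claw":1},{"x":0,"y":0,"z":0,"wx":0,"wy":0,"wz":0,"claw":1},{"x":0,"y":0,"z":0,"wx":0,"wy":0,"wz":0,"claw":1},{"x":0,"y":0,"z":0,"wx":0,"wy":0,"wz":0,"claw":1},{"x":0,"y":0,"z":0,"wx":0,"wy":0,"wz":0,"claw":1},{"x":0,"y":0,"z":0,"wx":0,"wy":0,"wz":0,"claw":1}]' 20 | head -2
python3 - <<'E'
from tilt import *
for i in range(6): print(round(tilt()[0],4))
crop(get_image("scene"),220,110,420,260,4,'pics/s6.png')
crop(get_image("top"),220,170,420,280,4,'pics/t6.png')
E
```

```text
clock: 6.5
ee_pos: [0.5529, 0.2219, 0.1331]
-0.019
-0.0189
-0.0158
-0.0167
-0.0204
-0.0168
```

View pics/s6.png

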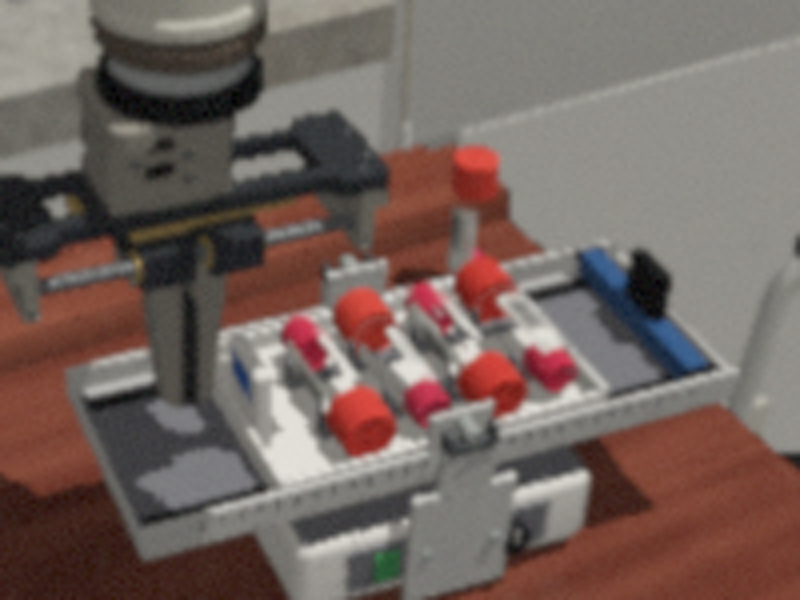

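View pics/t6.png

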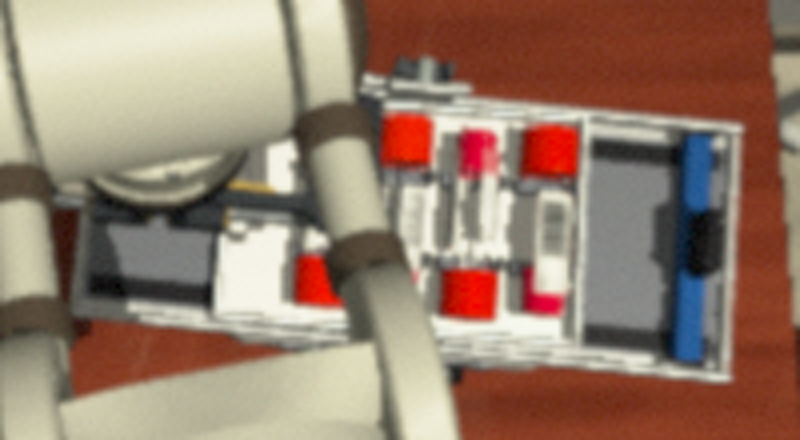

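```bash
python3 -m crank '[{"x":0.03,"y":0.02,"z":-0.004,"wx":0,"wy":0,"wz":0,"claw":1},{"x":0,"y":0,"z":0,"wx":0,"wy":0,"wz":0,"claw":1}]' 20 | head -2
python3 st.py 0 .115 .124
```

```text
clock: 7.1
ee_pos: [0.5498, 0.2094, 0.1243]
t 7.1 ee [0.5498 0.2094 0.1243] plat x,y: -0.0022 0.1183 F [0.01 1.02 0.34] j [0.15 0.28 1.66 0.01 1.2  1.82] w 0.0005
[[-0.102, 0.007, 0.995], [-0.995, 0.01, -0.102], [-0.011, -1.0, 0.006]] yaw err deg -0.93
tool shift share [0.0084 0.0006 0.0053]
```

```bash
python3 -m crank '[{"x":0.005,"y":0,"z":0.002,"wx":0,"wy":0,"wz":0,"claw":1},{"x":0.005,"y":0,"z":0.002,"wx":0,"wy":0,"wz":0,"claw":1},{"x":0,"y":0,"z":0,"wx":0,"wy":0,"wz":0,"claw":1}]' 20 | head -2
python3 st.py 0 .114 .124
python3 - <<'E'
from tilt import *
for i in range(2): print(round(tilt()[0],4))
crop(get_image("scene"),220,110,420,260,4,'pics/s7.png')
print(readout.read_state()['force'])
E
```

```text
clock: 7.4
ee_pos: [0.5509, 0.2045, 0.1239]
t 7.4 ee [0.5509 0.2045 0.1239] plat x,y: -0.0006 0.1136 F [ 0.64  0.52 -0.13] j [0.14 0.28 1.66 0.01 1.19 1.82] w 0.0003
[[-0.103, 0.006, 0.995], [-0.995, 0.011, -0.103], [-0.012, -1.0, 0.005]] yaw err deg -0.87
tool shift share [-0.0009 -0.0002  0.0015]
-0.015
-0.0149
[ 0.16421152 -0.18768944  1.46008247]
```

View pics/s7.png

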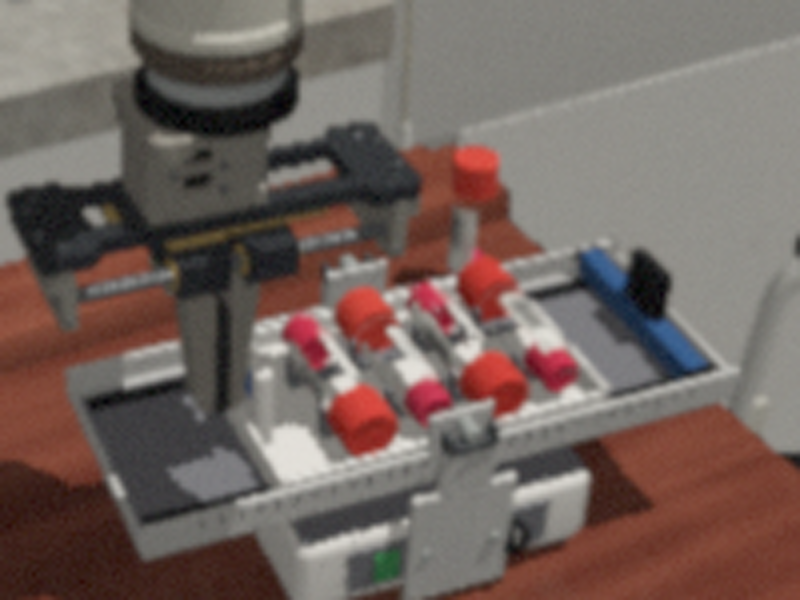

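```bash
python3 -m crank '[{"x":-0.02,"y":0,"z":0,"wx":0,"wy":0,"wz":0,"claw":1},{"x":0,"y":0,"z":0,"wx":0,"wy":0,"wz":0,"claw":1},{"x":0,"y":0,"z":0,"wx":0,"wy":0,"wz":0,"claw":1},{"x":0,"y":0,"z":0,"wx":0,"wy":0,"wz":0,"claw":1},{"x":0,"y":0,"z":0,"wx":0,"wy":0,"wz":0,"claw":1},{"x":0,"y":0,"z":0,"wx":0,"wy":0,"wz":0,"claw":1},{"x":0,"y":0,"z":0,"wx":0,"wy":0,"wz":0,"claw":1},{"x":0,"y":0,"z":0,"wx":0,"wy":0,"wz":0,"claw":1},{"x":0,"y":0,"z":0,"wx":0,"wy":0,"wz":0,"claw":1},{"x":0,"y":0,"z":0,"wx":0,"wy":0,"wz":0,"claw":1}]' 20 | head -2
python3 st.py 0 .1135 .124
python3 - <<'E'
from tilt import *
for i in range(4): print(round(tilt()[0],4))
E
```

```text
clock: 8.55
ee_pos: [0.5519, 0.2137, 0.1242]
t 8.55 ee [0.5519 0.2137 0.1242] plat x,y: -0.0007 0.1229 F [-0.16  0.21 -0.14] j [0.16 0.28 1.65 0.01 1.2  1.83] w 0.0004
[[-0.102, 0.007, 0.995], [-0.995, 0.011, -0.102], [-0.011, -1.0, 0.006]] yaw err deg -0.93
tool shift share [0.0234 0.0003 0.0013]
-0.0073
-0.0098
-0.0089
-0.0105
```

```bash
python3 -m crank '[{"x":0.018,"y":0,"z":0.001,"wx":0,"wy":0,"wz":0,"claw":1},{"x":0,"y":0,"z":0,"wx":0,"wy":0,"wz":0,"claw":1},{"x":0,"y":0,"z":0,"wx":0,"wy":0,"wz":0,"claw":1}]' 20 | head -2
python3 st.py 0 .113 .124
```

```text
clock: 9.05
ee_pos: [0.5515, 0.2058, 0.1241]
t 9.05 ee [0.5515 0.2058 0.1241] plat x,y: -0.0001 0.115 F [-0.95 -0.33 -0.24] j [0.15 0.28 1.66 0.01 1.2  1.82] w 0.0002
[[-0.102, 0.007, 0.995], [-0.995, 0.01, -0.102], [-0.011, -1.0, 0.006]] yaw err deg -0.93
tool shift share [0.0049 0.0003 0.0002]
```

```bash
python3 -m crank '[{"x":0.005,"y":0,"z":0,"wx":0,"wy":0,"wz":0,"claw":1},{"x":0,"y":0,"z":0,"wx":0,"wy":0,"wz":0,"claw":1}]' 20 | head -2
python3 st.py 0 .113 .124
python3 -m crank '[{"x":-0.02,"y":0,"z":0,"wx":0,"wy":0,"wz":0,"claw":1},{"x":0,"y":0,"z":0,"wx":0,"wy":0,"wz":0,"claw":1},{"x":0,"y":0,"z":0,"wx":0,"wy":0,"wz":0,"claw":1},{"x":0,"y":0,"z":0,"wx":0,"wy":0,"wz":0,"claw":1},{"x":0,"y":0,"z":0,"wx":0,"wy":0,"wz":0,"claw":1},{"x":0,"y":0,"z":0,"wx":0,"wy":0,"wz":0,"claw":1},{"x":0,"y":0,"z":0,"wx":0,"wy":0,"wz":0,"claw":1},{"x":0,"y":0,"z":0,"wx":0,"wy":0,"wz":0,"claw":1},{"x":0,"y":0,"z":0,"wx":0,"wy":0,"wz":0,"claw":1},{"x":0,"y":0,"z":0,"wx":0,"wy":0,"wz":0,"claw":1}]' 20 | head -2
python3 - <<'E'
from tilt import *
for i in range(4): print(round(tilt()[0],4))
E
```

```text
clock: 9.25
ee_pos: [0.5513, 0.2037, 0.1241]
t 9.25 ee [0.5513 0.2037 0.1241] plat x,y: -0.0001 0.1129 F [ 0.32  0.22 -0.24] j [0.14 0.28 1.66 0.01 1.19 1.81] w 0.0003
[[-0.103, 0.007, 0.995], [-0.995, 0.011, -0.103], [-0.012, -1.0, 0.006]] yaw err deg -0.92
tool shift share [-0.0004  0.0004  0.0001]
clock: 10.25
ee_pos: [0.5521, 0.2124, 0.1242]
0.0014
-0.0005
0.0007
0.0007
```

```bash
python3 -m crank '[{"x":-0.01,"y":-0.1,"z":0,"wx":0,"wy":0,"wz":0,"claw":1},{"x":0,"y":-0.08,"z":0,"wx":0,"wy":-0.007,"wz":0,"claw":1},{"x":0.11,"y":0,"z":0,"wx":0,"wy":0,"wz":0,"claw":1},{"x":0.12,"y":0,"z":0,"wx":0,"wy":0,"wz":0,"claw":1},{"x":0.12,"y":0,"z":0,"wx":0,"wy":0,"wz":0,"claw":1},{"x":0.12,"y":0,"z":0,"wx":0,"wy":0,"wz":0,"claw":1},{"x":0.12,"y":0,"z":0,"wx":0,"wy":0,"wz":0,"claw":1},{"x":0.12,"y":0,"z":0,"wx":0,"wy":0,"wz":0,"claw":1},{"x":0.09,"y":0,"z":0,"wx":0,"wy":0,"wz":0,"claw":1},{"x":0,"y":0,"z":0,"wx":0,"wy":0,"wz":0,"claw":1}]' 20 | head -2
python3 st.py 0 -.2 .19
python3 - <<'E'
from h import *
s=get_image("scene");t=get_image("top")
crop(s,220,110,420,260,4,'pics/s8.png');crop(t,220,170,420,280,4,'pics/t8.png')
cv2.imwrite('pics/s8f.png',s[:,:,::-1]);cv2.imwrite('pics/t8f.png',t[:,:,::-1])
E
```

```text
clock: 11.45
ee_pos: [0.5241, -0.1138, 0.197]
t 11.45 ee [ 0.5241 -0.1138  0.197 ] plat x,y: 0.0105 -0.2057 F [-0.57  0.69 -0.13] j [-0.45  0.07  1.74  0.01  1.32  1.2 ] w 0.0001
[[-0.083, 0.012, 0.997], [-0.997, 0.008, -0.083], [-0.009, -1.0, 0.011]] yaw err deg -2.07
tool shift share [-0.0149  0.0172 -0.0259]
```

View pics/s8.png

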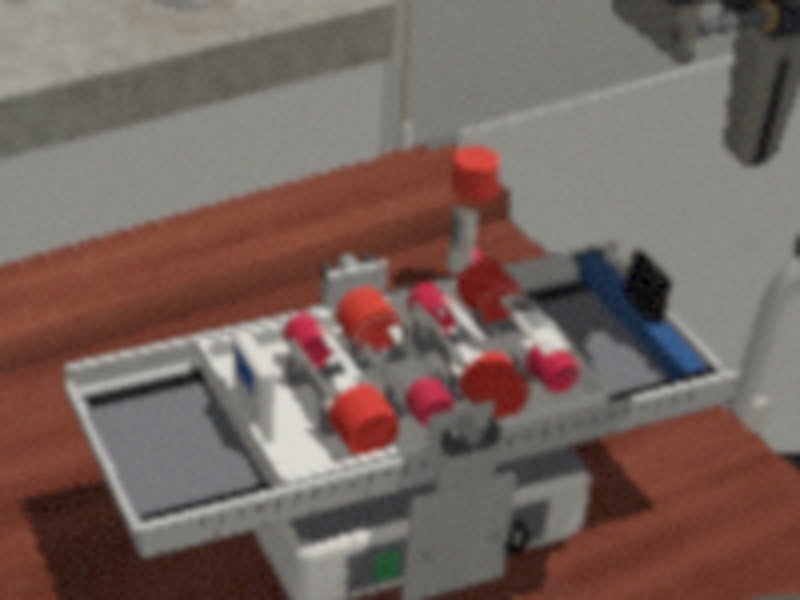

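View pics/t8.png

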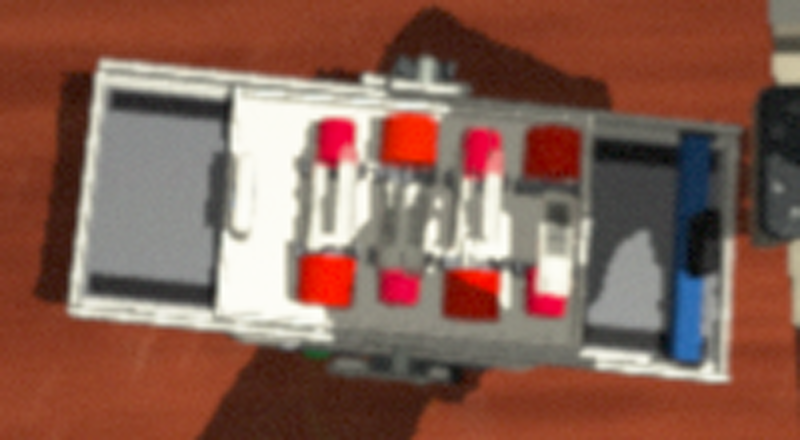

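```bash
python3 - <<'E'
from tilt import *
S=lambda x,y:(220+x/4,110+y/4)
T=lambda x,y:(220+x/4,170+y/4)
P={}
for n,a,b in [("TL",(68,370),(100,60)),("BL",(137,530),(70,315)),("TR",(612,245),(742,125)),("BR",(735,372),(728,380)),
 ("fin top far -y",(645,255),(718,210)),("fin top near",(668,288),(715,272)),
 ("tab top far",(235,335),(245,155)),("tab near",(262,375),(238,235)),
 ("trayend far",(510,292),(592,117)),("trayend near",(605,390),(582,345))]:
    p,e=tri(S(*a),T(*b)); P[n]=p; d=p-mid; print(n,p.round(4),round(e,4),'plat',(d@px).round(4),(d@py).round(4))
m=sum(P[k] for k in("TL","BL","TR","BR"))/4;print(m)
L=(P["TL"]+P["BL"])/2-(P["TR"]+P["BR"])/2;print(L,L[2]/np.linalg.norm(L))
im=cv2.imread('pics/s8f.png')[:,:,::-1];print(tilt(im))
for p in (0,): 
    a=blue(im,"scene")[0];b=blue(cv2.imread('pics/t8f.png')[:,:,::-1],"top")[0];q,e=tri(a,b);print(q,e,(q-mid)@py)
for i in range(3): print(tilt()[0])
E
```

```text
TL [0.6274 0.2563 0.0981] 0.0024 plat 0.0693 0.1742
BL [0.4919 0.2748 0.1017] 0.0023 plat -0.0675 0.1765
TR [ 0.5863 -0.086   0.0977] 0.0021 plat 0.069 -0.1706
BR [ 0.4508 -0.066   0.103 ] 0.003 plat -0.0679 -0.1668
fin top far -y [ 0.5347 -0.061   0.1302] 0.0024 plat 0.0148 -0.152
fin top near [ 0.5042 -0.056   0.1284] 0.0016 plat -0.016 -0.1506
tab top far [0.5681 0.1822 0.136 ] 0.0012 plat 0.0192 0.0935
tab near [0.527  0.1874 0.1405] 0.0027 plat -0.0222 0.0938
trayend far [ 0.5931 -0.0123  0.0826] 0.0058 plat 0.067 -0.0966
trayend near [0.4703 0.0091 0.1045] 0.0025 plat -0.0574 -0.09
[0.53912155 0.09479704 0.10012847]
[ 0.04111228  0.34155973 -0.00050116] -0.0014567596555807708
(np.float64(0.009575380004812895), (np.float64(-0.14655531081089487), np.float64(-0.025981505435763164), np.int32(258)))
[ 0.51878238 -0.05207024  0.09790283] 1.704967723213103e-05 -0.1449418336209727
0.008211555156613759
0.00796843697374322
0.006830907604194636
```

```bash
python3 -m crank '[{"x":0,"y":0.08,"z":-0.026,"wx":0,"wy":0.018,"wz":0,"claw":1},{"x":-0.005,"y":0.1,"z":0,"wx":0,"wy":0,"wz":0,"claw":1},{"x":0,"y":0,"z":0,"wx":0,"wy":0,"wz":0,"claw":1}]' 20 | head -2
python3 st.py 0 -.17 .124
python3 - <<'E'
from h import *
s=get_image("scene")
crop(s,290,110,490,260,4,'pics/s9.png')
E
```

```text
clock: 12.0
ee_pos: [0.5169, -0.101, 0.1247]
t 12.0 ee [ 0.5169 -0.101   0.1247] plat x,y: 0.0019 -0.1937 F [-0.99  0.19 -0.42] j [-0.43  0.12  1.84  0.02  1.17  1.24] w 0.0006
[[-0.106, 0.015, 0.994], [-0.994, 0.009, -0.106], [-0.011, -1.0, 0.014]] yaw err deg -0.71
tool shift share [-0.0593  0.0024 -0.0041]
```

View pics/s9.png

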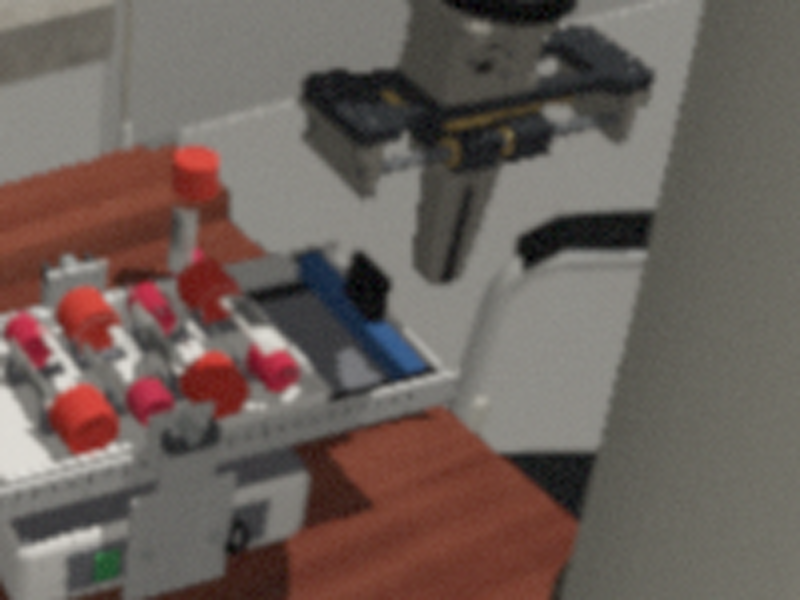

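```bash
python3 -m crank '[{"x":-0.02,"y":0,"z":-0.002,"wx":0,"wy":0,"wz":0,"claw":1},{"x":-0.02,"y":0,"z":-0.002,"wx":0,"wy":0,"wz":0,"claw":1},{"x":-0.015,"y":0,"z":0,"wx":0,"wy":0,"wz":0,"claw":1},{"x":-0.015,"y":0,"z":0,"wx":0,"wy":0,"wz":0,"claw":1},{"x":-0.015,"y":0,"z":0,"wx":0,"wy":0,"wz":0,"claw":1},{"x":-0.015,"y":0,"z":0,"wx":0,"wy":0,"wz":0,"claw":1},{"x":-0.01,"y":0,"z":0,"wx":0,"wy":0,"wz":0,"claw":1},{"x":0,"y":0,"z":0,"wx":0,"wy":0,"wz":0,"claw":1}]' 20 | head -2
python3 st.py 0 -.12 .124
python3 - <<'E'
from h import *
s=get_image("scene");t=get_image("top")
crop(s,250,110,450,260,4,'pics/s10.png');crop(t,220,170,420,280,4,'pics/t10.png')
E
```

```text
clock: 12.85
ee_pos: [0.5271, -0.0541, 0.1366]
t 12.85 ee [ 0.5271 -0.0541  0.1366] plat x,y: 0.0064 -0.1459 F [-0.55 -0.19  1.03] j [-0.34  0.1   1.84  0.01  1.17  1.33] w 0.0005
[[-0.102, 0.031, 0.994], [-0.995, 0.002, -0.102], [-0.005, -1.0, 0.031]] yaw err deg -0.93
tool shift share [-0.0649  0.0312 -0.016 ]
```

View pics/s10.png

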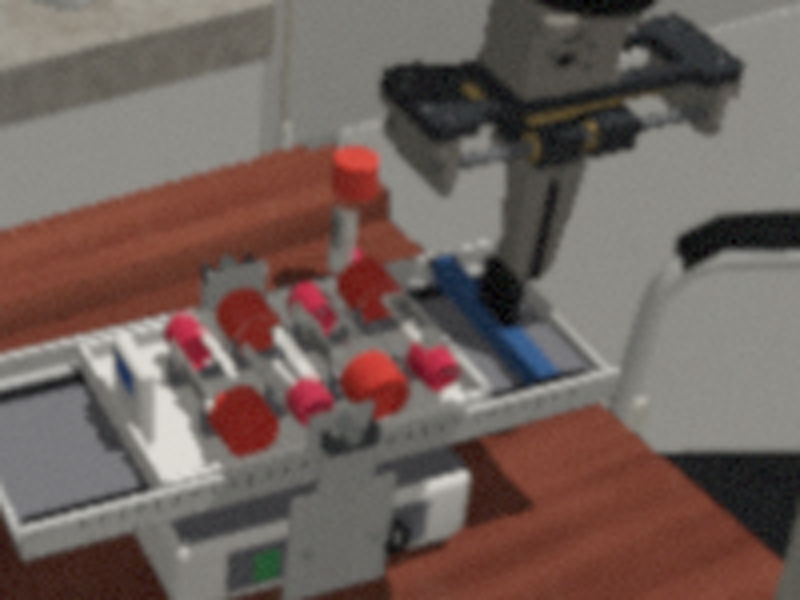

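View pics/t10.png

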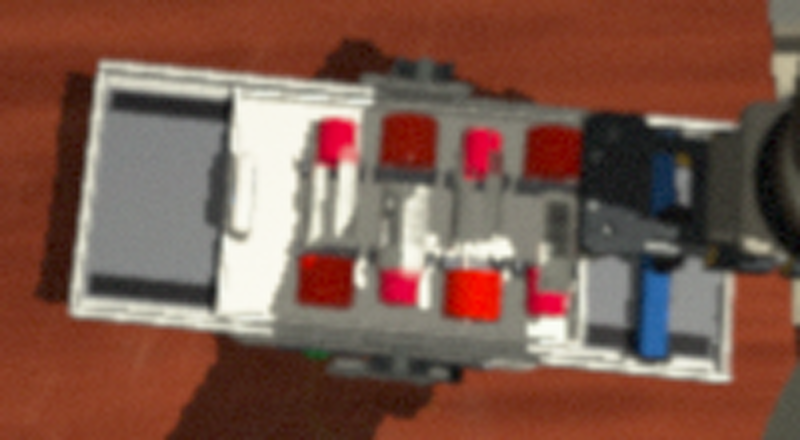

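```bash
python3 -m crank '[{"x":0.006,"y":0.02,"z":-0.008,"wx":-0.015,"wy":0.006,"wz":0,"claw":1},{"x":0,"y":0.012,"z":-0.006,"wx":0,"wy":0,"wz":0,"claw":1},{"x":0,"y":0,"z":0,"wx":0,"wy":0,"wz":0,"claw":1}]' 20 | head -2
python3 st.py 0 -.12 .124
cat > gap.py <<'E'
from tilt import *
# edges along a line parallel to platform y at plat x = X, at z=.107 : brightness profile from top view
def prof(im,X,y0=-.175,y1=-.06,z=.107):
    ys=np.arange(y0,y1,.0005)
    P=np.array([mid+X*px+y*py for y in ys]);P[:,2]=z
    uv=proj("top",P).astype(np.float32)
    v=cv2.remap(im,uv[:,0].reshape(1,-1),uv[:,1].reshape(1,-1),cv2.INTER_LINEAR)[0].astype(int)
    return ys,v
E
python3 - <<'E'
from gap import *
t=get_image("top")
for X in(-.035,-.045,-.05):
    ys,v=prof(t,X)
    print(X)
    for y,c in list(zip(ys,v))[::4]: print(round(y*1e3,1),c.tolist(),end='; ')
    print()
E
```

```text
clock: 13.25
ee_pos: [0.5208, -0.0568, 0.122]
t 13.25 ee [ 0.5208 -0.0568  0.122 ] plat x,y: 0.0005 -0.1494 F [-0.42 -0.65  0.08] j [-0.34  0.13  1.84  0.01  1.18  1.34] w 0.0004
[[-0.117, -0.002, 0.993], [-0.993, 0.006, -0.117], [-0.006, -1.0, -0.003]] yaw err deg -0.1
tool shift share [-0.0736 -0.0045 -0.0012]
-0.035
-175.0 [142, 62, 36]; -173.0 [143, 62, 35]; -171.0 [143, 62, 38]; -169.0 [147, 73, 53]; -167.0 [164, 115, 99]; -165.0 [190, 171, 156]; -163.0 [195, 192, 176]; -161.0 [161, 161, 149]; -159.0 [136, 136, 129]; -157.0 [150, 152, 147]; -155.0 [150, 151, 148]; -153.0 [146, 146, 144]; -151.0 [145, 148, 142]; -149.0 [146, 148, 143]; -147.0 [148, 149, 145]; -145.0 [145, 147, 143]; -143.0 [145, 147, 144]; -141.0 [146, 147, 145]; -139.0 [147, 148, 145]; -137.0 [144, 146, 144]; -135.0 [130, 137, 145]; -133.0 [100, 122, 151]; -131.0 [64, 108, 159]; -129.0 [44, 101, 162]; -127.0 [41, 100, 163]; -125.0 [42, 100, 163]; -123.0 [42, 97, 156]; -121.0 [35, 81, 131]; -119.0 [25, 56, 89]; -117.0 [38, 49, 64]; -115.0 [52, 57, 62]; -113.0 [67, 69, 69]; -111.0 [103, 104, 104]; -109.0 [133, 134
[... 2462 characters left out ...]
123.0 [41, 94, 156]; -121.0 [32, 80, 132]; -119.0 [25, 58, 93]; -117.0 [18, 36, 55]; -115.0 [16, 25, 32]; -113.0 [24, 27, 28]; -111.0 [38, 38, 37]; -109.0 [50, 50, 49]; -107.0 [59, 60, 57]; -105.0 [60, 61, 57]; -103.0 [61, 60, 57]; -101.0 [62, 62, 60]; -99.0 [63, 63, 59]; -97.0 [64, 64, 62]; -95.0 [62, 62, 60]; -93.0 [73, 73, 69]; -91.0 [119, 117, 108]; -89.0 [179, 178, 163]; -87.0 [196, 193, 177]; -85.0 [148, 147, 135]; -83.0 [138, 138, 126]; -81.0 [189, 191, 175]; -79.0 [235, 237, 225]; -77.0 [248, 250, 241]; -75.0 [249, 250, 242]; -73.0 [248, 250, 242]; -71.0 [241, 243, 231]; -69.0 [201, 202, 187]; -67.0 [154, 155, 140]; -65.0 [136, 135, 121]; -63.0 [135, 133, 118]; -61.0 [135, 132, 119];
```

```bash
python3 -m crank '[{"x":-0.015,"y":0.003,"z":0,"wx":0,"wy":0,"wz":0,"claw":1},{"x":-0.015,"y":0.003,"z":0,"wx":0,"wy":0,"wz":0,"claw":1},{"x":-0.015,"y":0.003,"z":0,"wx":0,"wy":0,"wz":0,"claw":1},{"x":-0.01,"y":0.002,"z":0,"wx":0,"wy":0,"wz":0,"claw":1},{"x":0,"y":0,"z":0,"wx":0,"wy":0,"wz":0,"claw":1}]' 20 | head -2
python3 st.py 0 -.12 .124
python3 -m crank '[{"x":0.02,"y":0,"z":0,"wx":0,"wy":0,"wz":0,"claw":1},{"x":0.05,"y":-0.03,"z":0,"wx":0,"wy":0,"wz":0,"claw":1},{"x":0,"y":0,"z":0,"wx":0,"wy":0,"wz":0,"claw":1},{"x":0,"y":0,"z":0,"wx":0,"wy":0,"wz":0,"claw":1},{"x":0,"y":0,"z":0,"wx":0,"wy":0,"wz":0,"claw":1},{"x":0,"y":0,"z":0,"wx":0,"wy":0,"wz":0,"claw":1},{"x":0,"y":0,"z":0,"wx":0,"wy":0,"wz":0,"claw":1},{"x":0,"y":0,"z":0,"wx":0,"wy":0,"wz":0,"claw":1},{"x":0,"y":0,"z":0,"wx":0,"wy":0,"wz":0,"claw":1},{"x":0,"y":0,"z":0,"wx":0,"wy":0,"wz":0,"claw":1},{"x":0,"y":0,"z":0,"wx":0,"wy":0,"wz":0,"claw":1},{"x":0,"y":0,"z":0,"wx":0,"wy":0,"wz":0,"claw":1}]' 20 | head -2
python3 - <<'E'
from gap import *
s=get_image("scene");t=get_image("top")
for X in(-.045,-.05):
    ys,v=prof(t,X,-.14,-.08)
    print(X)
    for y,c in list(zip(ys,v))[::2]: print(round(y*1e3,1),c.tolist(),end='; ')
    print()
crop(s,220,110,420,260,4,'pics/s11.png');crop(t,220,170,420,280,4,'pics/t11.png')
cv2.imwrite('pics/s11f.png',s[:,:,::-1])
E
```

```text
clock: 13.8
ee_pos: [0.5241, -0.0333, 0.118]
t 13.8 ee [ 0.5241 -0.0333  0.118 ] plat x,y: 0.001 -0.1257 F [-0.13 -0.23  0.43] j [-0.3   0.14  1.84  0.01  1.17  1.39] w 0.0002
[[-0.117, -0.001, 0.993], [-0.993, 0.005, -0.117], [-0.005, -1.0, -0.001]] yaw err deg -0.1
tool shift share [-0.0142 -0.0148 -0.0026]
clock: 15.0
ee_pos: [0.5196, -0.0603, 0.1282]
-0.045
-140.0 [128, 128, 125]; -139.0 [128, 127, 125]; -138.0 [130, 130, 128]; -137.0 [131, 131, 129]; -136.0 [133, 133, 132]; -135.0 [133, 133, 132]; -134.0 [132, 132, 131]; -133.0 [130, 130, 129]; -132.0 [128, 129, 128]; -131.0 [126, 127, 127]; -130.0 [126, 127, 127]; -129.0 [126, 127, 125]; -128.0 [127, 128, 125]; -127.0 [125, 127, 124]; -126.0 [124, 126, 124]; -125.0 [124, 124, 123]; -124.0 [125, 124, 122]; -123.0 [124, 124, 122]; -122.0 [124, 125, 123]; -121.0 [124, 124, 123]; -120.0 [125, 125, 124]; -119.0 [125, 127, 126]; -118.0 [127, 131, 129]; -117.0 [127, 130, 129]; -116.0 [129, 131, 129]; -115.0 [126, 128, 128]; -114.0 [123, 126, 127]; -113.0 [111, 119, 129]; -112.0 [96, 111, 133]; -111.0 [81, 106, 143]; -110.0 [66, 104, 1
[... 1297 characters left out ...]
[54, 89, 136]; -110.0 [49, 98, 155]; -109.0 [46, 100, 162]; -108.0 [43, 101, 165]; -107.0 [44, 102, 166]; -106.0 [45, 104, 166]; -105.0 [44, 102, 165]; -104.0 [41, 100, 164]; -103.0 [41, 99, 162]; -102.0 [41, 99, 161]; -101.0 [40, 95, 155]; -100.0 [38, 89, 146]; -99.0 [34, 79, 130]; -98.0 [24, 63, 103]; -97.0 [18, 50, 81]; -96.0 [20, 40, 64]; -95.0 [23, 34, 49]; -94.0 [34, 42, 46]; -93.0 [48, 53, 48]; -92.0 [82, 84, 77]; -91.0 [113, 112, 105]; -90.0 [142, 142, 131]; -89.0 [173, 172, 157]; -88.0 [178, 176, 160]; -87.0 [182, 180, 163]; -86.0 [162, 159, 145]; -85.0 [141, 138, 125]; -84.0 [136, 134, 121]; -83.0 [136, 137, 122]; -82.0 [158, 160, 143]; -81.0 [188, 192, 173]; -80.0 [214, 217, 200];
```

View pics/s11.png

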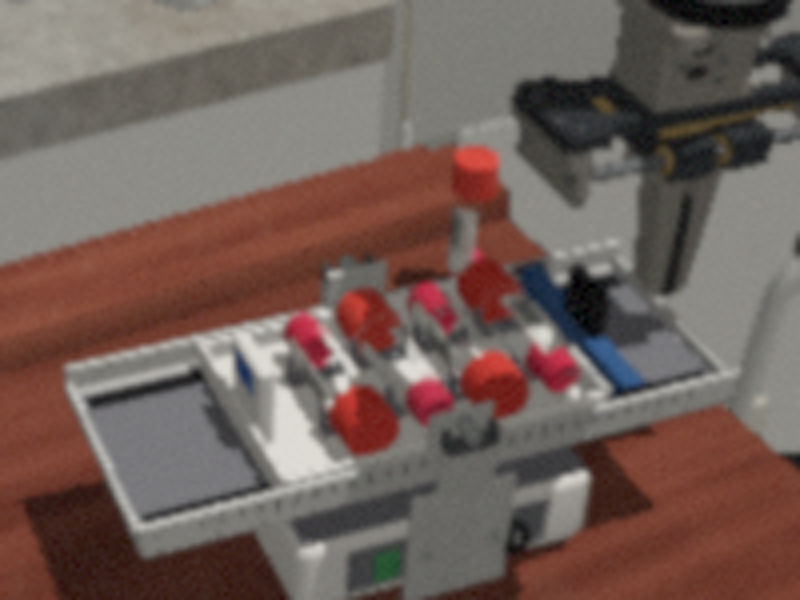

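View pics/t11.png

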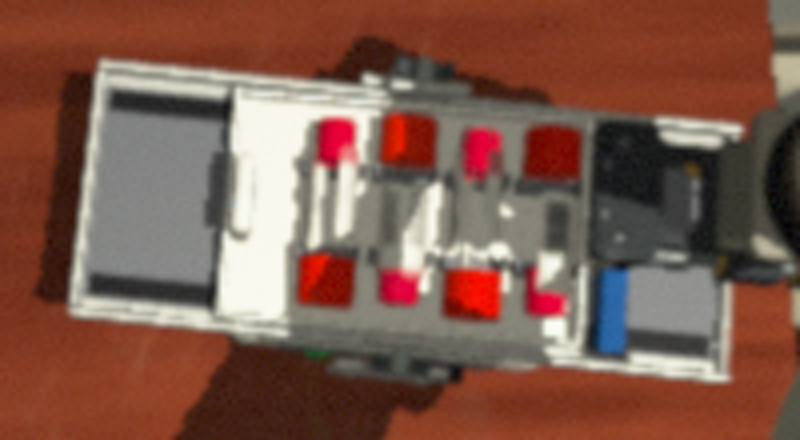

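```bash
cat > cmp.py <<'E'
from h import *
def shift(a,b,box=(228,190,262,252)):
    x0,y0,x1,y1=box
    g=lambda i:cv2.cvtColor(i,cv2.COLOR_RGB2GRAY)[y0:y1,x0:x1].astype(np.float64)
    return cv2.phaseCorrelate(g(a),g(b),cv2.createHanningWindow((x1-x0,y1-y0),cv2.CV_64F))
rd=lambda p:cv2.imread(p)[:,:,::-1]
E
python3 - <<'E'
from cmp import *
# px per rad of tilt for the +y end
mid=np.array([.539,.0948,.122]);py=np.array([.1185,.993,0])
f=lambda t:proj("scene",mid+py*.172*np.cos(t)+np.array([0,0,.172*np.sin(t)-.017]))[0]
print(f(.05)-f(0))
a=rd('pics/s8f.png');print(shift(a,rd('pics/s11f.png')),shift(a,get_image("scene")))
E
python3 st.py 0 -.13 .122
```

```text
[-0.12563579 -3.19207692]
((0.1379099908963859, 0.18812673630787913), 0.9176084906843543) ((0.0651647448439725, 0.32072202978186226), 0.8600772499064577)
t 15.15 ee [ 0.5196 -0.0603  0.1282] plat x,y: -0.0002 -0.153 F [ 0.19 -0.14  1.24] j [-0.35  0.12  1.83  0.01  1.19  1.33] w 0.0004
[[-0.115, -0.003, 0.993], [-0.993, 0.007, -0.115], [-0.007, -1.0, -0.004]] yaw err deg -0.2
tool shift share [-0.0574  0.0158  0.0009]
```

```bash
python3 -m crank '[{"x":-0.03,"y":0.014,"z":0,"wx":0,"wy":0,"wz":0,"claw":1},{"x":-0.03,"y":0.003,"z":0,"wx":0,"wy":0,"wz":0,"claw":1},{"x":-0.004,"y":0,"z":0,"wx":0,"wy":0,"wz":0,"claw":1},{"x":-0.004,"y":0,"z":0,"wx":0,"wy":0,"wz":0,"claw":1},{"x":0,"y":0,"z":0,"wx":0,"wy":0,"wz":0,"claw":1}]' 20 | head -2
python3 st.py 0 -.12 .122
cat > look.py <<'E'
import sys
from gap import *
from cmp import shift,rd
s=get_image("scene");t=get_image("top");n=sys.argv[1]
for X in(-.045,-.05):
    ys,v=prof(t,X,-.116,-.08)
    print(X)
    for y,c in list(zip(ys,v))[::2]: print(round(y*1e3,1),c.tolist(),end='; ')
    print()
print(shift(rd('pics/s8f.png'),s))
crop(s,320,150,420,225,7,f'pics/s{n}.png');crop(t,340,190,420,270,7,f'pics/t{n}.png');cv2.imwrite(f'pics/s{n}f.png',s[:,:,::-1]);cv2.imwrite(f'pics/t{n}f.png',t[:,:,::-1])
E
python3 look.py 12
```

```text
clock: 15.65
ee_pos: [0.523, -0.0302, 0.1208]
t 15.65 ee [ 0.523  -0.0302  0.1208] plat x,y: -0.0005 -0.1228 F [ 1.06 -0.67 -0.21] j [-0.29  0.13  1.84  0.01  1.18  1.39] w 0.0003
[[-0.114, -0.004, 0.993], [-0.993, 0.007, -0.114], [-0.007, -1.0, -0.004]] yaw err deg -0.25
tool shift share [-0.0069 -0.003   0.0012]
-0.045
-116.0 [127, 127, 127]; -115.0 [127, 127, 127]; -114.0 [129, 129, 128]; -113.0 [126, 128, 129]; -112.0 [124, 127, 130]; -111.0 [117, 124, 133]; -110.0 [108, 120, 138]; -109.0 [93, 115, 146]; -108.0 [75, 110, 157]; -107.0 [61, 106, 163]; -106.0 [51, 103, 164]; -105.0 [44, 101, 164]; -104.0 [43, 101, 164]; -103.0 [43, 101, 164]; -102.0 [43, 101, 163]; -101.0 [44, 101, 162]; -100.0 [43, 99, 161]; -99.0 [42, 97, 158]; -98.0 [40, 91, 149]; -97.0 [38, 85, 138]; -96.0 [32, 71, 116]; -95.0 [26, 57, 93]; -94.0 [40, 60, 83]; -93.0 [57, 65, 73]; -92.0 [87, 92, 92]; -91.0 [118, 122, 115]; -90.0 [148, 149, 139]; -89.0 [174, 174, 161]; -88.0 [178, 178, 163]; -87.0 [171, 171, 155]; -86.0 [157, 156, 142]; -85.0 [138, 136, 124]; -84.0 [131, 127, 116]; -83.0 [135, 131, 119]; -82.0 [14
[... 192 characters left out ...]
109.0 [54, 79, 111]; -108.0 [51, 86, 130]; -107.0 [49, 92, 143]; -106.0 [47, 98, 154]; -105.0 [45, 100, 159]; -104.0 [42, 100, 162]; -103.0 [41, 99, 163]; -102.0 [39, 98, 162]; -101.0 [40, 97, 161]; -100.0 [42, 97, 160]; -99.0 [42, 96, 156]; -98.0 [39, 92, 150]; -97.0 [35, 85, 139]; -96.0 [30, 72, 118]; -95.0 [28, 60, 98]; -94.0 [35, 56, 82]; -93.0 [44, 56, 69]; -92.0 [72, 77, 80]; -91.0 [99, 97, 91]; -90.0 [131, 129, 119]; -89.0 [165, 163, 148]; -88.0 [177, 175, 159]; -87.0 [189, 186, 171]; -86.0 [168, 166, 151]; -85.0 [144, 143, 129]; -84.0 [139, 139, 125]; -83.0 [140, 139, 127]; -82.0 [159, 160, 146]; -81.0 [185, 188, 171]; 
((-0.06001254917781296, 0.0820385605003473), 0.9405833528789209)
```

View pics/s12.png

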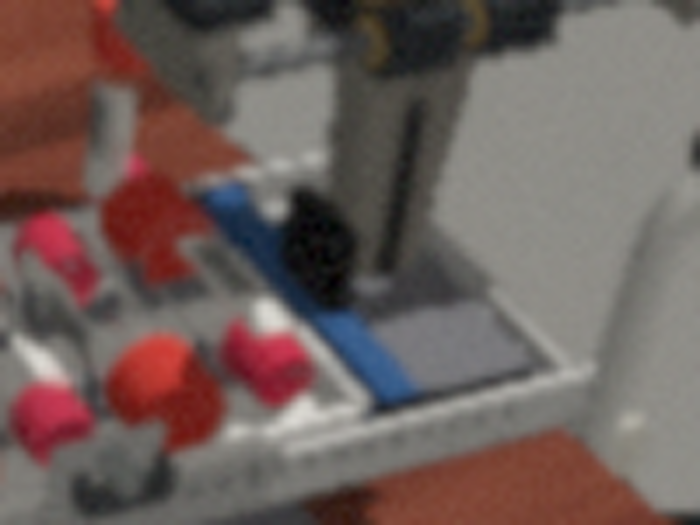

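View pics/t12.png

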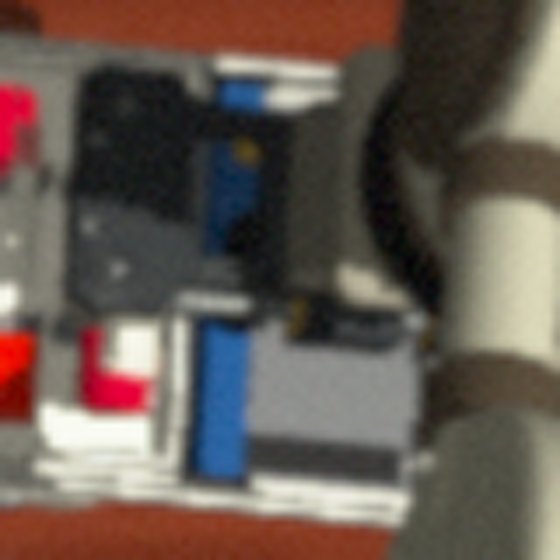

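```bash
python3 -m crank '[{"x":-0.004,"y":0,"z":0,"wx":0,"wy":0,"wz":0,"claw":1},{"x":0,"y":0,"z":0,"wx":0,"wy":0,"wz":0,"claw":1}]' 20 | head -2
python3 st.py 0 -.12 .122
python3 look.py 13
```

```text
clock: 15.95
ee_pos: [0.5231, -0.0292, 0.121]
t 15.95 ee [ 0.5231 -0.0292  0.121 ] plat x,y: -0.0004 -0.1218 F [-0.66 -0.55 -0.24] j [-0.29  0.13  1.84  0.01  1.18  1.39] w 0.0004
[[-0.115, -0.004, 0.993], [-0.993, 0.007, -0.115], [-0.007, -1.0, -0.004]] yaw err deg -0.19
tool shift share [-0.0044 -0.0026  0.0011]
-0.045
-116.0 [129, 130, 129]; -115.0 [127, 128, 127]; -114.0 [126, 127, 125]; -113.0 [124, 125, 123]; -112.0 [123, 125, 124]; -111.0 [119, 122, 123]; -110.0 [113, 118, 123]; -109.0 [103, 113, 126]; -108.0 [91, 108, 133]; -107.0 [77, 105, 142]; -106.0 [62, 103, 153]; -105.0 [51, 101, 160]; -104.0 [45, 100, 162]; -103.0 [41, 99, 162]; -102.0 [42, 100, 162]; -101.0 [42, 100, 162]; -100.0 [43, 100, 162]; -99.0 [43, 99, 161]; -98.0 [42, 97, 156]; -97.0 [40, 94, 151]; -96.0 [36, 85, 138]; -95.0 [33, 77, 125]; -94.0 [44, 74, 109]; -93.0 [57, 72, 91]; -92.0 [89, 97, 105]; -91.0 [123, 125, 124]; -90.0 [152, 153, 145]; -89.0 [177, 178, 165]; -88.0 [181, 181, 166]; -87.0 [173, 172, 157]; -86.0 [158, 157, 142]; -85.0 [138, 137, 123]; -84.0 [130, 128, 115]; -83.0 [133, 131, 119]; -82.0
[... 202 characters left out ...]
[54, 67, 87]; -108.0 [50, 74, 107]; -107.0 [46, 82, 126]; -106.0 [42, 90, 143]; -105.0 [41, 95, 152]; -104.0 [40, 97, 158]; -103.0 [41, 100, 161]; -102.0 [44, 102, 163]; -101.0 [44, 102, 163]; -100.0 [42, 100, 161]; -99.0 [41, 99, 159]; -98.0 [39, 96, 155]; -97.0 [37, 92, 148]; -96.0 [36, 85, 137]; -95.0 [35, 77, 122]; -94.0 [38, 68, 102]; -93.0 [45, 63, 85]; -92.0 [74, 83, 91]; -91.0 [101, 102, 98]; -90.0 [131, 131, 123]; -89.0 [163, 162, 149]; -88.0 [168, 167, 153]; -87.0 [173, 172, 156]; -86.0 [156, 153, 139]; -85.0 [138, 134, 122]; -84.0 [134, 132, 120]; -83.0 [135, 135, 123]; -82.0 [156, 158, 143]; -81.0 [184, 187, 169]; 
((-0.15989154930585414, 0.06304792548452554), 0.9631067021363923)
```

View pics/s13.png

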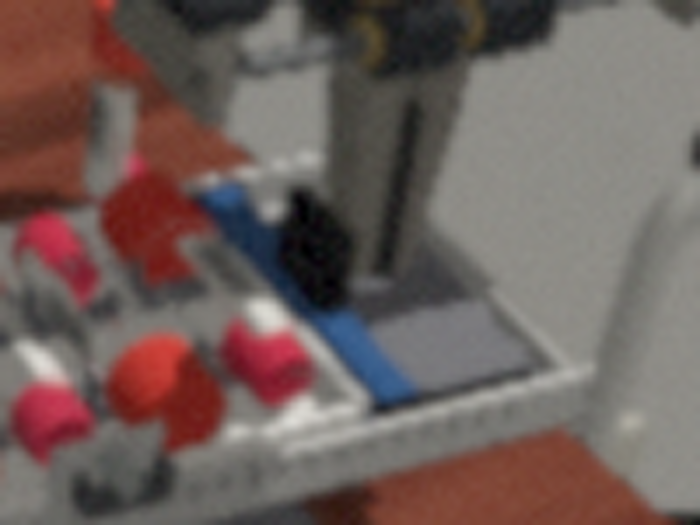

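View pics/t13.png

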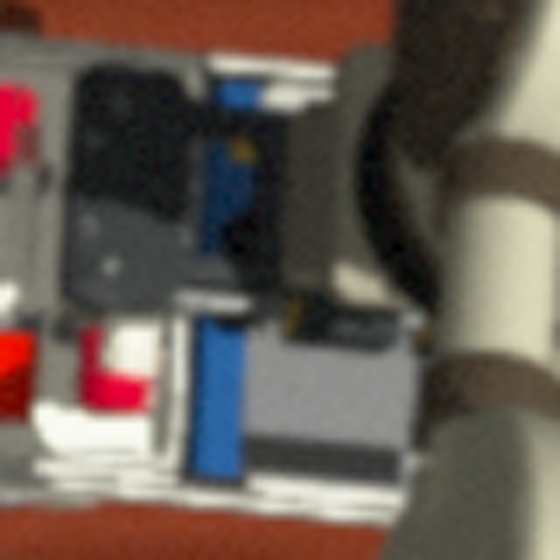

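```bash
python3 -m crank '[{"x":-0.004,"y":0,"z":0,"wx":0,"wy":0,"wz":0,"claw":1},{"x":0,"y":0,"z":0,"wx":0,"wy":0,"wz":0,"claw":1}]' 20 | head -2
python3 st.py 0 -.12 .122
python3 look.py 14
```

```text
clock: 16.25
ee_pos: [0.5233, -0.0279, 0.121]
t 16.25 ee [ 0.5233 -0.0279  0.121 ] plat x,y: -0.0004 -0.1204 F [-0.17  0.01 -0.26] j [-0.29  0.13  1.84  0.01  1.18  1.4 ] w 0.0003
[[-0.116, -0.003, 0.993], [-0.993, 0.007, -0.116], [-0.007, -1.0, -0.004]] yaw err deg -0.17
tool shift share [-0.0009 -0.0025  0.001 ]
-0.045
-116.0 [127, 127, 125]; -115.0 [127, 127, 125]; -114.0 [128, 129, 125]; -113.0 [127, 128, 125]; -112.0 [126, 127, 125]; -111.0 [124, 126, 125]; -110.0 [122, 125, 125]; -109.0 [117, 121, 126]; -108.0 [109, 118, 130]; -107.0 [98, 113, 135]; -106.0 [83, 109, 145]; -105.0 [68, 105, 152]; -104.0 [56, 103, 157]; -103.0 [47, 102, 162]; -102.0 [46, 102, 164]; -101.0 [45, 103, 165]; -100.0 [41, 101, 162]; -99.0 [38, 99, 160]; -98.0 [41, 100, 161]; -97.0 [44, 100, 161]; -96.0 [42, 96, 154]; -95.0 [40, 91, 147]; -94.0 [47, 87, 131]; -93.0 [56, 82, 114]; -92.0 [85, 100, 118]; -91.0 [117, 123, 125]; -90.0 [147, 149, 143]; -89.0 [174, 174, 163]; -88.0 [178, 178, 164]; -87.0 [169, 169, 156]; -86.0 [155, 154, 142]; -85.0 [137, 135, 124]; -84.0 [130, 127, 115]; -83.0 [133, 130, 118];
[... 207 characters left out ...]
 [56, 63, 70]; -108.0 [53, 65, 83]; -107.0 [50, 72, 102]; -106.0 [47, 80, 122]; -105.0 [46, 88, 138]; -104.0 [45, 96, 153]; -103.0 [43, 99, 160]; -102.0 [41, 99, 161]; -101.0 [41, 99, 162]; -100.0 [42, 99, 162]; -99.0 [43, 99, 161]; -98.0 [45, 100, 160]; -97.0 [44, 98, 157]; -96.0 [39, 93, 151]; -95.0 [36, 87, 142]; -94.0 [42, 81, 127]; -93.0 [50, 77, 113]; -92.0 [76, 93, 112]; -91.0 [100, 108, 112]; -90.0 [130, 134, 132]; -89.0 [161, 162, 153]; -88.0 [167, 167, 156]; -87.0 [174, 172, 159]; -86.0 [155, 153, 141]; -85.0 [135, 133, 123]; -84.0 [132, 131, 120]; -83.0 [133, 134, 122]; -82.0 [155, 157, 142]; -81.0 [184, 187, 170]; 
((-0.07024312447395431, 0.19795987078209976), 0.9990546052277569)
```

View pics/t14.png

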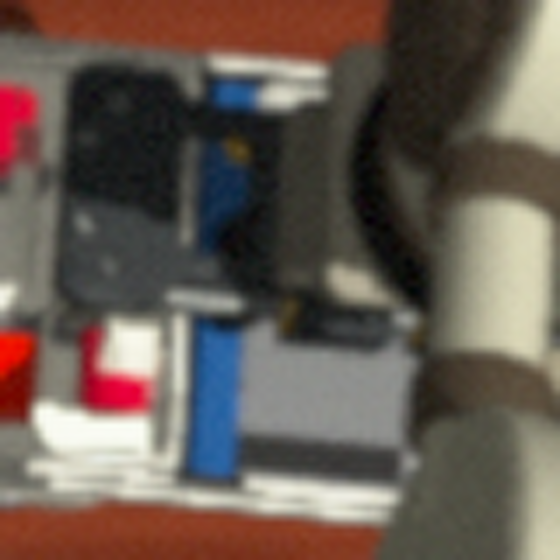

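```bash
python3 -m crank '[{"x":-0.002,"y":0,"z":0,"wx":0,"wy":0,"wz":0,"claw":1},{"x":0,"y":0,"z":0,"wx":0,"wy":0,"wz":0,"claw":1}]' 20 | head -2
python3 st.py 0 -.12 .122
python3 look.py 15
```

```text
clock: 16.55
ee_pos: [0.5234, -0.0272, 0.121]
t 16.55 ee [ 0.5234 -0.0272  0.121 ] plat x,y: -0.0004 -0.1197 F [-0.26  0.07 -0.27] j [-0.29  0.13  1.83  0.01  1.18  1.4 ] w 0.0007
[[-0.116, -0.004, 0.993], [-0.993, 0.007, -0.116], [-0.007, -1.0, -0.004]] yaw err deg -0.16
tool shift share [ 0.0009 -0.0025  0.001 ]
-0.045
-116.0 [127, 127, 125]; -115.0 [128, 128, 126]; -114.0 [129, 131, 128]; -113.0 [127, 129, 126]; -112.0 [125, 126, 124]; -111.0 [122, 123, 122]; -110.0 [120, 121, 121]; -109.0 [116, 119, 121]; -108.0 [112, 117, 123]; -107.0 [102, 113, 126]; -106.0 [88, 108, 134]; -105.0 [74, 104, 142]; -104.0 [62, 103, 152]; -103.0 [51, 102, 160]; -102.0 [47, 101, 161]; -101.0 [43, 100, 163]; -100.0 [44, 101, 163]; -99.0 [45, 102, 163]; -98.0 [43, 100, 161]; -97.0 [41, 98, 159]; -96.0 [42, 97, 155]; -95.0 [43, 95, 151]; -94.0 [51, 92, 139]; -93.0 [60, 88, 127]; -92.0 [87, 106, 128]; -91.0 [117, 126, 132]; -90.0 [144, 150, 146]; -89.0 [168, 172, 163]; -88.0 [173, 175, 162]; -87.0 [167, 167, 153]; -86.0 [154, 153, 139]; -85.0 [136, 134, 121]; -84.0 [130, 126, 115]; -83.0 [135, 132, 119]
[... 207 characters left out ...]
0 [59, 63, 66]; -108.0 [57, 64, 72]; -107.0 [53, 69, 89]; -106.0 [50, 76, 109]; -105.0 [48, 83, 127]; -104.0 [45, 92, 146]; -103.0 [44, 97, 156]; -102.0 [44, 99, 161]; -101.0 [43, 100, 163]; -100.0 [42, 99, 162]; -99.0 [42, 98, 161]; -98.0 [43, 97, 160]; -97.0 [42, 96, 159]; -96.0 [40, 95, 154]; -95.0 [40, 92, 148]; -94.0 [45, 88, 136]; -93.0 [52, 85, 126]; -92.0 [78, 98, 121]; -91.0 [102, 111, 118]; -90.0 [131, 137, 136]; -89.0 [161, 163, 155]; -88.0 [167, 167, 157]; -87.0 [172, 171, 159]; -86.0 [154, 152, 140]; -85.0 [134, 133, 121]; -84.0 [134, 132, 120]; -83.0 [139, 137, 125]; -82.0 [159, 160, 145]; -81.0 [186, 189, 171]; 
((-0.20916366725820978, 0.19246195239235675), 0.9202748182085537)
```

View pics/s15.png

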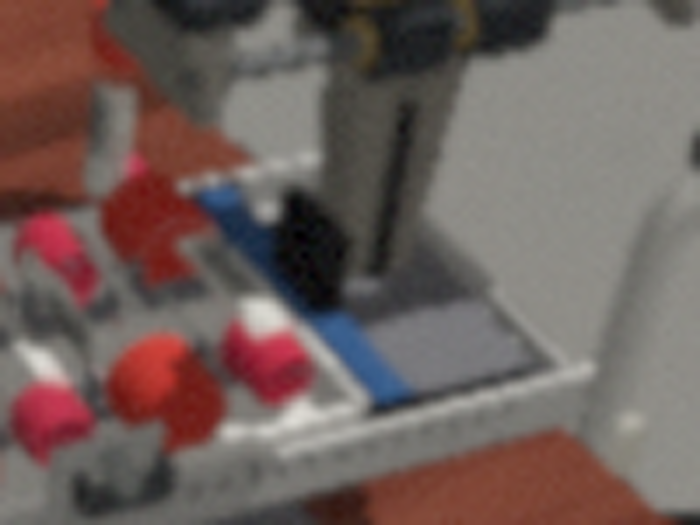

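```bash
python3 -m crank '[{"x":-0.002,"y":0,"z":0,"wx":0,"wy":0,"wz":0,"claw":1},{"x":0,"y":0,"z":0,"wx":0,"wy":0,"wz":0,"claw":1}]' 20 | head -2
python3 st.py 0 -.12 .122
python3 look.py 16
```

```text
clock: 16.85
ee_pos: [0.5235, -0.0264, 0.121]
t 16.85 ee [ 0.5235 -0.0264  0.121 ] plat x,y: -0.0004 -0.1189 F [ 0.07 -0.1  -0.25] j [-0.28  0.13  1.83  0.01  1.18  1.4 ] w 0.0004
[[-0.116, -0.003, 0.993], [-0.993, 0.007, -0.116], [-0.007, -1.0, -0.004]] yaw err deg -0.16
tool shift share [ 0.0028 -0.0025  0.0009]
-0.045
-116.0 [127, 127, 125]; -115.0 [128, 128, 126]; -114.0 [129, 129, 128]; -113.0 [129, 128, 127]; -112.0 [128, 127, 125]; -111.0 [126, 126, 123]; -110.0 [124, 125, 123]; -109.0 [120, 123, 121]; -108.0 [116, 119, 121]; -107.0 [110, 116, 124]; -106.0 [103, 113, 132]; -105.0 [91, 109, 140]; -104.0 [74, 105, 150]; -103.0 [59, 102, 158]; -102.0 [52, 102, 161]; -101.0 [46, 102, 164]; -100.0 [45, 101, 164]; -99.0 [43, 100, 164]; -98.0 [44, 101, 163]; -97.0 [46, 102, 163]; -96.0 [45, 99, 160]; -95.0 [44, 96, 156]; -94.0 [52, 96, 150]; -93.0 [61, 96, 142]; -92.0 [88, 111, 140]; -91.0 [117, 128, 139]; -90.0 [144, 151, 149]; -89.0 [169, 173, 163]; -88.0 [173, 175, 162]; -87.0 [166, 166, 154]; -86.0 [153, 152, 140]; -85.0 [135, 133, 122]; -84.0 [129, 126, 115]; -83.0 [134, 131, 11
[... 211 characters left out ...]
[59, 62, 63]; -108.0 [60, 64, 71]; -107.0 [58, 72, 89]; -106.0 [57, 81, 109]; -105.0 [54, 88, 130]; -104.0 [50, 95, 151]; -103.0 [47, 99, 161]; -102.0 [45, 101, 163]; -101.0 [43, 101, 164]; -100.0 [42, 100, 163]; -99.0 [41, 99, 162]; -98.0 [40, 99, 161]; -97.0 [40, 99, 160]; -96.0 [42, 99, 160]; -95.0 [44, 99, 157]; -94.0 [47, 95, 149]; -93.0 [53, 93, 141]; -92.0 [78, 104, 133]; -91.0 [101, 115, 128]; -90.0 [130, 139, 143]; -89.0 [160, 165, 157]; -88.0 [167, 169, 159]; -87.0 [174, 172, 160]; -86.0 [155, 154, 142]; -85.0 [135, 134, 123]; -84.0 [133, 132, 120]; -83.0 [135, 134, 122]; -82.0 [156, 158, 143]; -81.0 [184, 188, 171]; 
((-0.11655983525679048, 0.28129674843994223), 1.018638259215502)
```

```bash
python3 -m crank '[{"x":-0.0015,"y":0,"z":0,"wx":0,"wy":0,"wz":0,"claw":1},{"x":0,"y":0,"z":0,"wx":0,"wy":0,"wz":0,"claw":1}]' 20 | head -2
python3 st.py 0 -.12 .122
python3 look.py 17 | grep -v "^-0.05$"
python3 - <<'E'
from cmp import *
# tray motion: tubes region & tab in top view, scene tubes
for a in(12,15,16,17):
    print(a,'top tubes',shift(rd('pics/t12f.png'),rd(f'pics/t{a}f.png'),(285,225,362,255)),'scene tubes',shift(rd('pics/s12f.png'),rd(f'pics/s{a}f.png'),(270,185,340,225)),'pan end',shift(rd('pics/s12f.png'),rd(f'pics/s{a}f.png')))
E
```

```text
clock: 17.15
ee_pos: [0.5236, -0.0258, 0.121]
t 17.15 ee [ 0.5236 -0.0258  0.121 ] plat x,y: -0.0004 -0.1183 F [-0.59 -0.44 -1.1 ] j [-0.28  0.13  1.83  0.01  1.18  1.4 ] w 0.0005
[[-0.116, -0.003, 0.993], [-0.993, 0.007, -0.116], [-0.006, -1.0, -0.004]] yaw err deg -0.16
tool shift share [ 0.0043 -0.0025  0.0009]
-0.045
-116.0 [126, 128, 126]; -115.0 [128, 129, 127]; -114.0 [130, 130, 129]; -113.0 [129, 128, 126]; -112.0 [127, 126, 124]; -111.0 [125, 124, 122]; -110.0 [123, 123, 122]; -109.0 [120, 121, 121]; -108.0 [119, 121, 122]; -107.0 [115, 120, 124]; -106.0 [109, 117, 131]; -105.0 [98, 113, 137]; -104.0 [80, 108, 146]; -103.0 [62, 103, 154]; -102.0 [53, 102, 158]; -101.0 [45, 100, 162]; -100.0 [43, 101, 163]; -99.0 [42, 101, 163]; -98.0 [43, 101, 163]; -97.0 [45, 102, 162]; -96.0 [44, 100, 160]; -95.0 [42, 98, 158]; -94.0 [51, 100, 155]; -93.0 [62, 103, 151]; -92.0 [87, 115, 148]; -91.0 [115, 129, 144]; -90.0 [143, 150, 153]; -89.0 [169, 172, 166]; -88.0 [174, 175, 164]; -87.0 [168, 168, 154]; -86.0 [155, 154, 140]; -85.0 [136, 135, 123]; -84.0 [128, 127, 115]; -83.0 [132, 129,
[... 985 characters left out ...]
.0), 1.0)
15 top tubes ((-0.06224119144508933, 0.11971765763511577), 0.9320478961760968) scene tubes ((-0.15675655412081824, 0.16055395794722926), 1.0040826919985553) pan end ((-0.07947867031403888, 0.27249559360915754), 0.8943315413617614)
16 top tubes ((-0.04406478294866645, 0.07826033860024495), 0.9057575615920236) scene tubes ((-0.37201929492336205, 0.0534376244137853), 0.9187237323785434) pan end ((-0.1428330881388078, -0.015380907952469158), 0.9923990652785086)
17 top tubes ((-0.06173542275409005, 0.22751325869881533), 0.9358651410463366) scene tubes ((-0.3880630352347296, 0.10758111362520495), 1.0105160132812332) pan end ((-0.09181261813110098, 0.12674472844878437), 0.959699401140419)
```

View pics/t17.png

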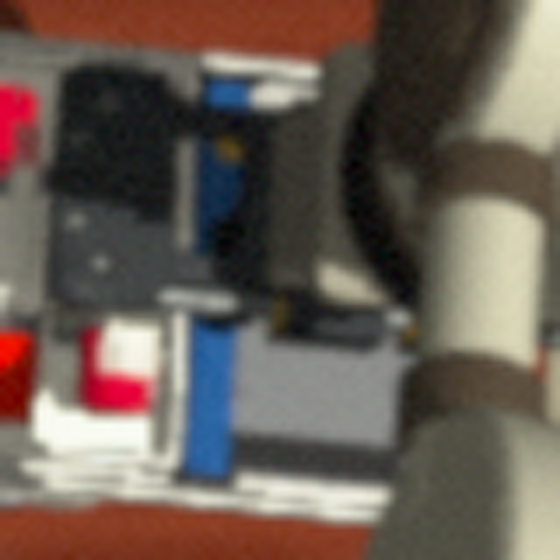

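View pics/s17.png

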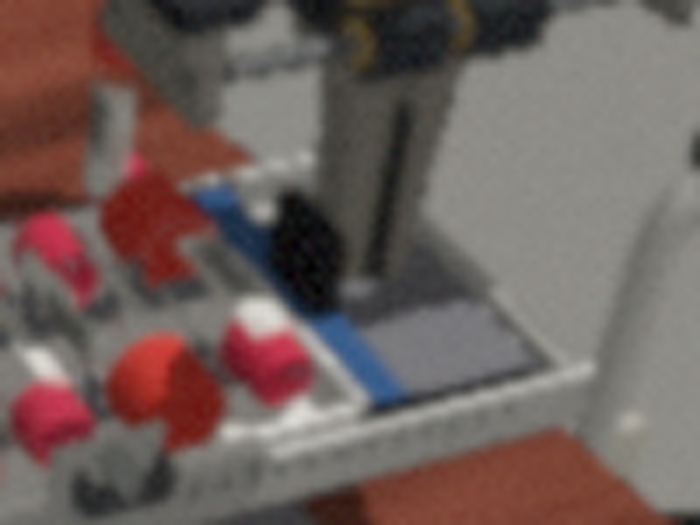

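```bash
python3 -m crank '[{"x":-0.0015,"y":0,"z":0,"wx":0,"wy":0,"wz":0,"claw":1},{"x":0,"y":0,"z":0,"wx":0,"wy":0,"wz":0,"claw":1}]' 20 | head -2
python3 st.py 0 -.12 .122
python3 look.py 18 | grep -v "^-0.05$"
python3 - <<'E'
from cmp import *
for a in(12,15,16,17,18):
    print(a,'top tubes',shift(rd('pics/t12f.png'),rd(f'pics/t{a}f.png'),(285,225,362,255)),'top pan',shift(rd('pics/t12f.png'),rd(f'pics/t{a}f.png'),(232,182,270,255)),'pan end',shift(rd('pics/s12f.png'),rd(f'pics/s{a}f.png')))
E
```

```text
clock: 17.45
ee_pos: [0.5237, -0.0252, 0.121]
t 17.45 ee [ 0.5237 -0.0252  0.121 ] plat x,y: -0.0004 -0.1177 F [-0.48 -0.42 -0.15] j [-0.28  0.13  1.83  0.01  1.18  1.4 ] w 0.0002
[[-0.116, -0.003, 0.993], [-0.993, 0.007, -0.116], [-0.006, -1.0, -0.004]] yaw err deg -0.16
tool shift share [ 0.0057 -0.0025  0.0009]
-0.045
-116.0 [125, 127, 124]; -115.0 [125, 127, 124]; -114.0 [126, 127, 125]; -113.0 [126, 127, 125]; -112.0 [126, 128, 125]; -111.0 [124, 126, 123]; -110.0 [122, 124, 120]; -109.0 [121, 123, 120]; -108.0 [121, 124, 122]; -107.0 [118, 122, 123]; -106.0 [112, 119, 125]; -105.0 [102, 114, 128]; -104.0 [87, 107, 135]; -103.0 [71, 101, 142]; -102.0 [59, 102, 152]; -101.0 [49, 101, 160]; -100.0 [46, 100, 162]; -99.0 [44, 100, 163]; -98.0 [42, 98, 162]; -97.0 [40, 96, 160]; -96.0 [39, 97, 159]; -95.0 [38, 97, 157]; -94.0 [47, 99, 154]; -93.0 [58, 101, 150]; -92.0 [86, 116, 151]; -91.0 [117, 133, 153]; -90.0 [145, 154, 160]; -89.0 [169, 175, 169]; -88.0 [174, 176, 166]; -87.0 [168, 168, 156]; -86.0 [155, 153, 141]; -85.0 [136, 134, 122]; -84.0 [129, 127, 115]; -83.0 [134, 131, 11
[... 1191 characters left out ...]
), 0.8943315413617614)
16 top tubes ((-0.04406478294866645, 0.07826033860024495), 0.9057575615920236) top pan ((0.05613145602920966, 0.42633892029351017), 0.959317431500085) pan end ((-0.1428330881388078, -0.015380907952469158), 0.9923990652785086)
17 top tubes ((-0.06173542275409005, 0.22751325869881533), 0.9358651410463366) top pan ((0.09905345250056641, 0.5725195171447766), 1.0169874141363457) pan end ((-0.09181261813110098, 0.12674472844878437), 0.959699401140419)
18 top tubes ((-0.07949341477134197, 0.10817922602401886), 0.9220955873682262) top pan ((0.008743789071257169, 0.4353077062770865), 1.0048032332648869) pan end ((-0.15293420653540224, -0.014144141998805537), 0.9852659221639208)
```

```bash
python3 -m crank '[{"x":-0.0015,"y":0,"z":0,"wx":0,"wy":0,"wz":0,"claw":1},{"x":0,"y":0,"z":0,"wx":0,"wy":0,"wz":0,"claw":1}]' 20 | head -2
python3 st.py 0 -.12 .122
python3 look.py 19 | grep -v "^-0.05$" | cut -d';' -f 8-
python3 - <<'E'
from cmp import *
for a in(16,17,18,19):
    print(a,'top tubes',shift(rd('pics/t12f.png'),rd(f'pics/t{a}f.png'),(285,225,362,255)),'top pan',shift(rd('pics/t12f.png'),rd(f'pics/t{a}f.png'),(232,182,270,255)),'pan end',shift(rd('pics/s12f.png'),rd(f'pics/s{a}f.png')))
E
```

```text
clock: 17.75
ee_pos: [0.5238, -0.0247, 0.121]
t 17.75 ee [ 0.5238 -0.0247  0.121 ] plat x,y: -0.0004 -0.1171 F [-0.3  -0.62  0.72] j [-0.28  0.13  1.83  0.01  1.18  1.4 ] w 0.0005
[[-0.116, -0.003, 0.993], [-0.993, 0.007, -0.116], [-0.006, -1.0, -0.004]] yaw err deg -0.15
tool shift share [ 0.0072 -0.0025  0.0009]
-0.045
 -109.0 [120, 122, 120]; -108.0 [120, 122, 121]; -107.0 [117, 121, 121]; -106.0 [114, 119, 123]; -105.0 [107, 116, 126]; -104.0 [97, 112, 133]; -103.0 [83, 107, 140]; -102.0 [68, 104, 151]; -101.0 [54, 101, 159]; -100.0 [47, 101, 161]; -99.0 [42, 100, 162]; -98.0 [43, 100, 162]; -97.0 [44, 100, 163]; -96.0 [43, 100, 161]; -95.0 [41, 99, 160]; -94.0 [49, 101, 158]; -93.0 [60, 103, 155]; -92.0 [87, 119, 159]; -91.0 [118, 138, 164]; -90.0 [145, 157, 168]; -89.0 [168, 174, 172]; -88.0 [172, 174, 166]; -87.0 [165, 165, 154]; -86.0 [153, 152, 140]; -85.0 [136, 135, 123]; -84.0 [129, 128, 115]; -83.0 [134, 131, 119]; -82.0 [145, 140, 127]; -81.0 [166, 158, 144]; 
 -109.0 [59, 58, 56]; -108.0 [57, 57, 55]; -107.0 [57, 58, 60]; -106.0 [57, 61, 67]; -105.0 [55, 66, 82]; -104.0
[... 798 characters left out ...]
), 0.9923990652785086)
17 top tubes ((-0.06173542275409005, 0.22751325869881533), 0.9358651410463366) top pan ((0.09905345250056641, 0.5725195171447766), 1.0169874141363457) pan end ((-0.09181261813110098, 0.12674472844878437), 0.959699401140419)
18 top tubes ((-0.07949341477134197, 0.10817922602401886), 0.9220955873682262) top pan ((0.008743789071257169, 0.4353077062770865), 1.0048032332648869) pan end ((-0.15293420653540224, -0.014144141998805537), 0.9852659221639208)
19 top tubes ((-0.031657802442779825, 0.0203256497318538), 0.8993805710920342) top pan ((0.010940799210519714, 0.5243931570357461), 1.0172783542366446) pan end ((-0.23333659971869736, 0.10338915762974565), 0.9174402857177433)
```

View pics/t19.png

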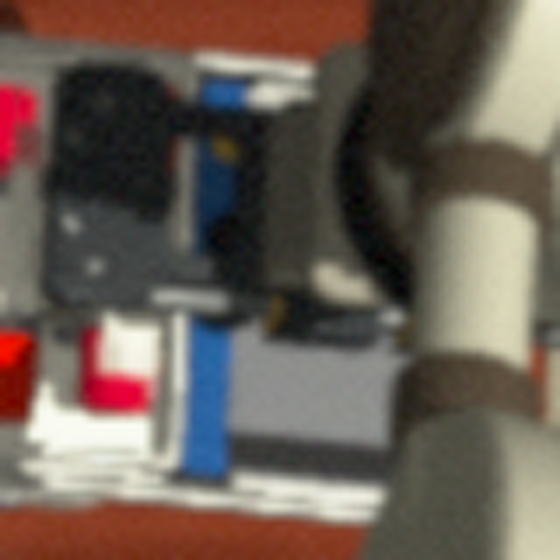

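```bash
python3 -m crank '[{"x":-0.0015,"y":0,"z":0,"wx":0,"wy":0,"wz":0,"claw":1},{"x":0,"y":0,"z":0,"wx":0,"wy":0,"wz":0,"claw":1}]' 20 
python3 st.py 0 -.12 .122
python3 look.py 20 | grep -v "^-0.05$" | cut -d';' -f 10-
python3 - <<'E'
from cmp import *
for n in C: print(n,ray(n,(280,210))[0])
for a in(16,17,18,19,20):
    print(a,'top tubes',shift(rd('pics/t12f.png'),rd(f'pics/t{a}f.png'),(285,225,362,255)),'top pan',shift(rd('pics/t12f.png'),rd(f'pics/t{a}f.png'),(232,182,270,255)),'pan end',shift(rd('pics/s12f.png'),rd(f'pics/s{a}f.png')))
E
```

```text
clock: 18.05
ee_pos: [0.5238, -0.0243, 0.1211]
tcp_rot: [-0.47, 0.531, -0.526, 0.471]
force: [-0.2, 0.0, -0.0]
gripper_width: 0.0009
t 18.05 ee [ 0.5238 -0.0243  0.1211] plat x,y: -0.0004 -0.1168 F [-0.22  0.   -0.  ] j [-0.28  0.13  1.83  0.01  1.18  1.4 ] w 0.0009
[[-0.116, -0.004, 0.993], [-0.993, 0.006, -0.116], [-0.006, -1.0, -0.004]] yaw err deg -0.15
tool shift share [ 0.0081 -0.0024  0.0009]
-0.045
 -107.0 [117, 119, 118]; -106.0 [113, 116, 117]; -105.0 [106, 112, 119]; -104.0 [94, 106, 124]; -103.0 [81, 101, 132]; -102.0 [67, 100, 145]; -101.0 [54, 99, 156]; -100.0 [48, 100, 160]; -99.0 [43, 101, 163]; -98.0 [45, 101, 163]; -97.0 [46, 102, 163]; -96.0 [47, 102, 163]; -95.0 [47, 103, 163]; -94.0 [50, 102, 161]; -93.0 [52, 100, 158]; -92.0 [74, 112, 158]; -91.0 [98, 125, 158]; -90.0 [127, 144, 162]; -89.0 [154, 163, 167]; -88.0 [167, 171, 166]; -87.0 [171, 172, 161]; -86.0 [161, 160, 147]; -85.0 [142, 140, 128]; -84.0 [132, 129, 117]; -83.0 [133, 130, 117]; -82.0 [142, 137, 125]; -81.0 [164, 155, 142]; 
 -107.0 [58, 59, 60]; -106.0 [59, 60, 67]; -105.0 [57, 65, 83]; -104.0 [54
[... 1112 characters left out ...]
959699401140419)
18 top tubes ((-0.07949341477134197, 0.10817922602401886), 0.9220955873682262) top pan ((0.008743789071257169, 0.4353077062770865), 1.0048032332648869) pan end ((-0.15293420653540224, -0.014144141998805537), 0.9852659221639208)
19 top tubes ((-0.031657802442779825, 0.0203256497318538), 0.8993805710920342) top pan ((0.010940799210519714, 0.5243931570357461), 1.0172783542366446) pan end ((-0.23333659971869736, 0.10338915762974565), 0.9174402857177433)
20 top tubes ((-0.15535772900675937, 0.18480799867388065), 0.9230678637182181) top pan ((-0.01382056939764098, 0.44029840107973683), 1.0589519211274039) pan end ((-0.10983234024610056, -0.0042525940797730755), 0.8640909275231086)
```

View pics/s20.png

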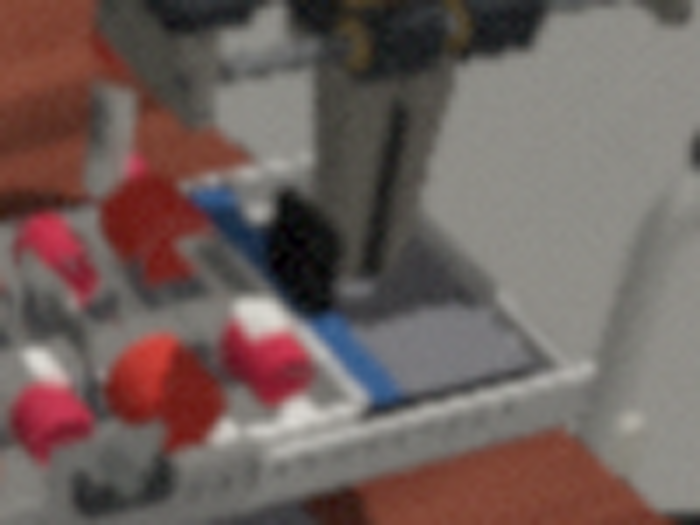

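```bash
python3 -m crank '[{"x":0.015,"y":0,"z":0,"wx":0,"wy":0,"wz":0,"claw":1},{"x":0.1,"y":-0.03,"z":0,"wx":0,"wy":0,"wz":0,"claw":1},{"x":0.1,"y":-0.1,"z":0,"wx":0,"wy":0,"wz":0,"claw":1},{"x":0.12,"y":-0.03,"z":0,"wx":0,"wy":0,"wz":0,"claw":1},{"x":0.12,"y":0,"z":0,"wx":0,"wy":0,"wz":0,"claw":1},{"x":0.12,"y":0,"z":0,"wx":0,"wy":0,"wz":0,"claw":1},{"x":0.1,"y":0,"z":0,"wx":0,"wy":0,"wz":0,"claw":1},{"x":0,"y":0,"z":0,"wx":0,"wy":0,"wz":0,"claw":1},{"x":0,"y":0,"z":0,"wx":0,"wy":0,"wz":0,"claw":1},{"x":0,"y":0,"z":0,"wx":0,"wy":0,"wz":0,"claw":1},{"x":0,"y":0,"z":0,"wx":0,"wy":0,"wz":0,"claw":1},{"x":0,"y":0,"z":0,"wx":0,"wy":0,"wz":0,"claw":1}]' 20 
python3 look.py 21 | grep -v "^-0.05$" | cut -d';' -f 10-
python3 - <<'E'
from cmp import *
s=rd('pics/s21f.png');t=rd('pics/t21f.png')
print(shift(rd('pics/s8f.png'),s),shift(rd('pics/s8f.png'),get_image("scene")))
crop(s,220,110,420,260,4,'pics/s22.png');crop(t,220,170,420,280,4,'pics/t22.png')
E
```

```text
clock: 19.35
ee_pos: [0.4914, -0.2986, 0.1822]
tcp_rot: [-0.47, 0.53, -0.524, 0.473]
force: [-0.3, -0.2, -0.0]
gripper_width: 0.0003
-0.045
 -107.0 [51, 55, 58]; -106.0 [51, 57, 66]; -105.0 [50, 61, 79]; -104.0 [48, 70, 101]; -103.0 [46, 81, 124]; -102.0 [48, 94, 149]; -101.0 [49, 105, 168]; -100.0 [49, 109, 174]; -99.0 [48, 111, 178]; -98.0 [47, 110, 177]; -97.0 [46, 110, 176]; -96.0 [46, 110, 175]; -95.0 [47, 110, 174]; -94.0 [53, 111, 172]; -93.0 [59, 112, 170]; -92.0 [83, 123, 171]; -91.0 [109, 137, 173]; -90.0 [139, 157, 177]; -89.0 [167, 178, 181]; -88.0 [179, 185, 178]; -87.0 [184, 184, 172]; -86.0 [173, 172, 158]; -85.0 [153, 151, 138]; -84.0 [143, 141, 128]; -83.0 [145, 142, 130]; -82.0 [155, 150, 138]; -81.0 [178, 169, 155]; 
 -107.0 [20, 26, 30]; -106.0 [19, 32, 42]; -105.0 [24, 46, 66]; -104.0 [32, 64, 98]; -103.0 [37, 79, 124]; -102.0 [41, 93, 148]; -101.0 [44, 102, 164]; -100.0 [45, 105, 169]; -99.0 [45, 107, 173]; -98.0 [45, 107, 174]; -97.0 [45, 107, 174]; -96.0 [46, 107, 174]; -95.0 [47, 108, 173]; -94.0 [51, 109, 172]; -93.0 [57, 111, 172]; -92.0 [81, 122, 171]; -91.0 [104, 133, 171]; -90.0 [142, 159, 178]; -89.0 [181, 187, 185]; -88.0 [197, 200, 191]; -87.0 [212, 212, 196]; -86.0 [189, 187, 171]; -85.0 [162, 158, 145]; -84.0 [152, 150, 136]; -83.0 [147, 147, 133]; -82.0 [169, 171, 155]; -81.0 [201, 204, 186]; 
((-0.18342723198193056, 0.32215784209885), 1.0022935240749447)
((-0.18342723198193056, 0.32215784209885), 1.0022935240749447) ((-0.20100722100290014, 0.2492464293256198), 1.0641440378652822)
```

View pics/s22.png

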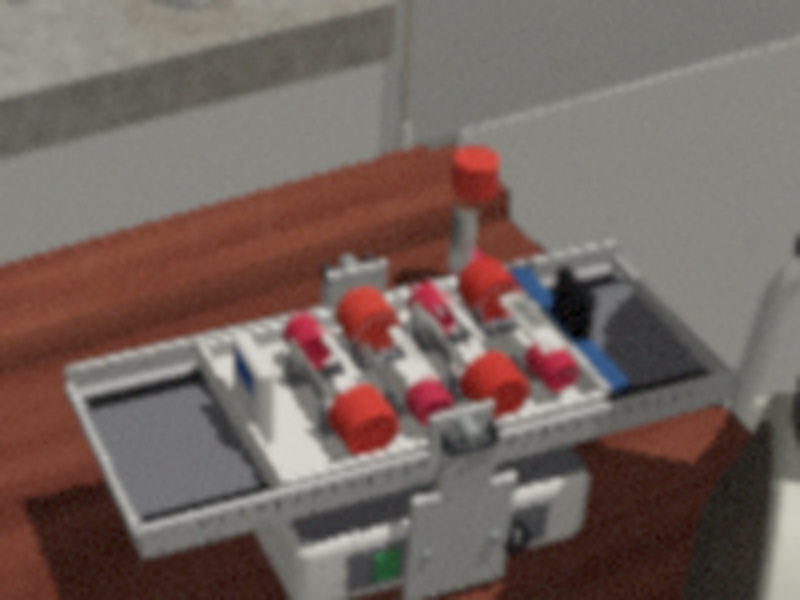

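View pics/t22.png

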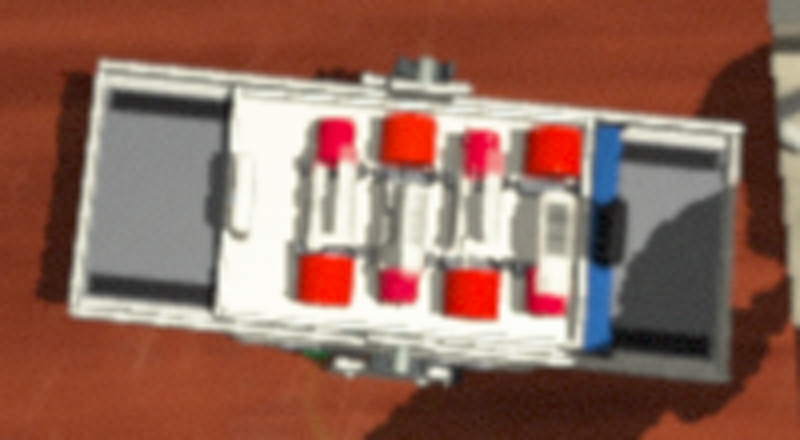

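View pics/t21.png

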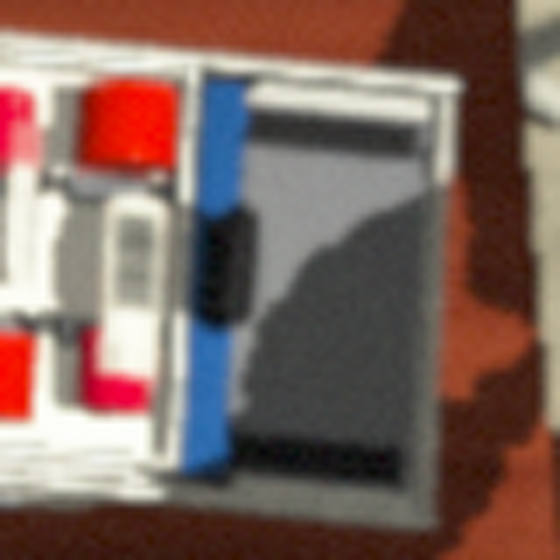

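```bash
python3 - <<'E'
from cmp import *
mid=np.array([.539,.0948,.122]);py=np.array([.119,.9929,0]);px=np.array([.9929,-.119,0]);z=np.array([0,0,1])
def pt(x,y,h,t): return mid+x*px+py*(y*np.cos(t)-h*np.sin(t))+z*(y*np.sin(t)+h*np.cos(t))
cs={"TL":(.068,.172),"BL":(-.068,.172),"TR":(.068,-.172),"BR":(-.068,-.172)}
a=rd('pics/scene0.png');b=rd('pics/s21f.png')
for n,(x,y) in cs.items():
    for cam,i0,i1 in(("scene",a,b),("top",rd('pics/top0.png'),rd('pics/t21f.png'))):
        p0=proj(cam,pt(x,y,-.017,-.14))[0];p1=proj(cam,pt(x,y,-.017,0))[0];pd=(proj(cam,pt(x,y,-.017,.01))[0]-p1)/.01
        # local template match
        r=9;c=np.round(p0).astype(int)
        T=i0[c[1]-r:c[1]+r+1,c[0]-r:c[0]+r+1];
        q=np.round(p1).astype(int);R=r+7
        W=i1[q[1]-R:q[1]+R+1,q[0]-R:q[0]+R+1]
        m=cv2.matchTemplate(np.ascontiguousarray(W),np.ascontiguousarray(T),cv2.TM_CCOEFF_NORMED)
        j=np.unravel_index(m.argmax(),m.shape)
        fx=fy=0
        if 0<j[0]<m.shape[0]-1 and 0<j[1]<m.shape[1]-1:
            g=lambda l,c,r:(l-r)/(2*(l-2*c+r))
            fy=g(m[j[0]-1,j[1]],m[j],m[j[0]+1,j[1]]);fx=g(m[j[0],j[1]-1],m[j],m[j[0],j[1]+1])
        mv=np.array([j[1]+fx,j[0]+fy])-7+q-c
        print(n,cam,'pred',(p1-p0).round(2),'meas',mv.round(2),'px/rad',pd.round(1),'score',m.max().round(2))
E
```

```text
TL scene pred [-2.49 -8.02] meas [-2.59 -6.36] px/rad [-12.5 -60.3] score 0.84
TL top pred [-2.61 -2.76] meas [-3.01 -3.24] px/rad [-13.3 -19.9] score 0.89
BL scene pred [-2.41 -8.14] meas [-2.92 -6.82] px/rad [-11.3 -61.8] score 0.84
BL top pred [-2.89 -1.09] meas [-3.21 -0.84] px/rad [-15.1  -7.5] score 0.84
TR scene pred [-1.69  8.47] meas [-7.09 10.38] px/rad [-16.5  60.3] score 0.7
TR top pred [-4.1   2.28] meas [-3.    1.86] px/rad [-34.3  15.1] score 0.63
BR scene pred [-2.45  8.83] meas [-1.76  5.2 ] px/rad [-22.1  63. ] score 0.59
BR top pred [-4.13  0.46] meas [-5.54 -0.16] px/rad [-34.7   2.6] score 0.69
```

```bash
python3 - <<'E'
from h import *
def tile(path,out,cs,r=12,f=14):
    im=cv2.imread(path);L=[]
    for x,y in cs:
        c=im[y-r:y+r,x-r:x+r];c=cv2.resize(c,None,fx=f,fy=f,interpolation=cv2.INTER_CUBIC)
        for k in range(0,2*r,4): cv2.putText(c,str(x-r+k),(k*f,10),0,.35,(0,255,0),1);cv2.putText(c,str(y-r+k),(0,k*f+10),0,.35,(0,255,255),1)
        L.append(c)
    cv2.imwrite(out,cv2.resize(np.vstack([np.hstack(L[:2]),np.hstack(L[2:])]),None,fx=.89,fy=.89,interpolation=cv2.INTER_AREA))
tile('pics/s21f.png','pics/cs.png',[(238,203),(256,244),(374,172),(402,204)])
tile('pics/t21f.png','pics/ct.png',[(245,186),(238,249),(405,202),(401,264)])
E
```

```text
(no output)
```

View pics/cs.png

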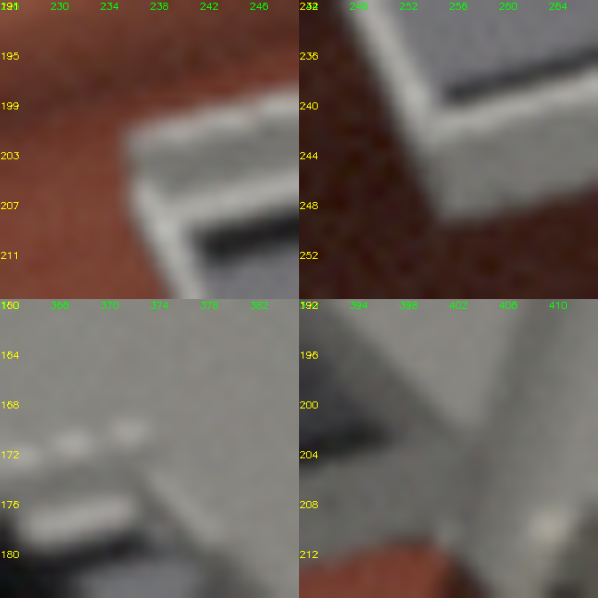

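View pics/ct.png

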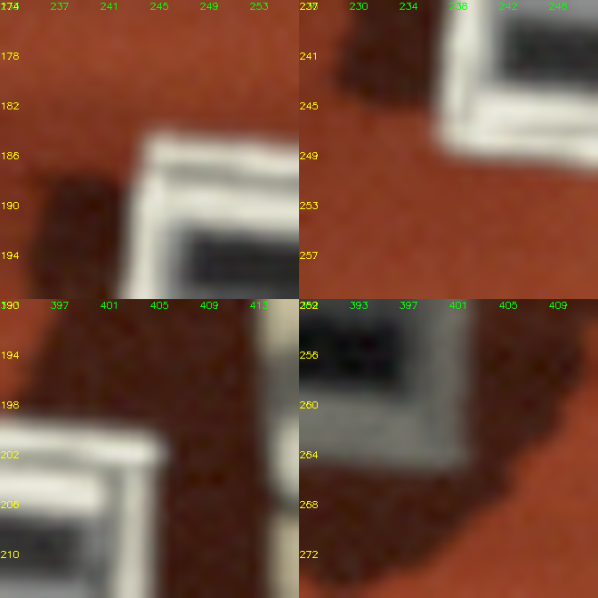

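```bash
cat > lines.py <<'E'
from cmp import *
def edge(im,p,q,w=5,n=90,mode=+1):
    g=cv2.cvtColor(np.ascontiguousarray(im),cv2.COLOR_RGB2LAB).astype(np.float32)
    ch=im[:,:,1].astype(np.float32) # green: wood dark, metal bright
    ch=cv2.GaussianBlur(ch,(0,0),.7)
    p=np.array(p,float);q=np.array(q,float);d=(q-p)/np.linalg.norm(q-p);nn=np.array([-d[1],d[0]])
    offs=np.arange(-w,w+.01,.1);pts=[];st=[]
    for s in np.linspace(.03,.97,n):
        c=p+(q-p)*s;L=c+offs[:,None]*nn
        v=cv2.remap(ch,L[:,0].astype(np.float32)[None],L[:,1].astype(np.float32)[None],cv2.INTER_CUBIC)[0]
        gr=np.gradient(v)*mode;i=gr.argmax();pts.append(L[i]);st.append(gr[i]*10)
    pts=np.array(pts);st=np.array(st);return pts[st>12]
def normal(cam,pts):
    c=C[cam];u=cv2.undistortPoints(pts[:,None],K(c),np.array([c['k1'],0,0,0.]))[:,0]
    keep=np.ones(len(u),bool)
    for _ in range(8):
        m=u[keep].mean(0);vt=np.linalg.svd(u[keep]-m)[2];r=abs((u-m)@vt[1])*c['fx'];keep=r<max(.35,2*np.median(r[keep]))
    n=np.array([vt[1][0],vt[1][1],-vt[1]@m]);R=cv2.Rodrigues(c['rvec'])[0]
    return R.T@n/np.linalg.norm(n),keep.sum(),np.sqrt((r[keep]**2).mean())
def run(sc,tp,S,T):
    N=[]
    for cam,im,segs in(("scene",sc,S),("top",tp,T)):
        for p,q,m in segs:
            n,k,r=normal(cam,edge(im,p,q,mode=m));N.append(n);print('  ',cam,k,r.round(2),end='')
    N=np.array(N);print()
    k=len(S)
    for i in range(k):
        for j in range(k,len(N)):
            d=np.cross(N[i],N[j]);d/=np.linalg.norm(d)*np.sign(d[1]);print('   pair',i,j-k,'tilt',np.arcsin(d[2]).round(4),'yaw',np.degrees(np.arctan2(d[0],d[1])).round(2))
    d=np.linalg.svd(N)[2][2];d*=np.sign(d[1]);print('all: tilt',np.arcsin(d[2]).round(4),'yaw',np.degrees(np.arctan2(d[0],d[1])).round(2),'resid',(N@d).round(4))
E
python3 - <<'E'
from lines import *
# segments: image normal nn=(-dy,dx); left->right: nn points down. far edge: wood(above)->bright(below): +1 ; near edge: bright->wood: -1
print('now');run(rd('pics/s21f.png'),rd('pics/t21f.png'),[((236,201),(372,170.5),1),((255,249),(400,211.5),-1)],[((244.5,184.8),(405,200.5),1),((237.5,248.7),(401,265),-1)])
print('s8');run(rd('pics/s8f.png'),rd('pics/t8f.png'),[((236,201),(372,170.5),1),((255,249),(400,211.5),-1)],[((244.5,184.8),(405,200.5),1),((237.5,248.7),(401,265),-1)])
print('start');run(rd('pics/scene0.png'),rd('pics/top0.png'),[((239.5,209),(375,162.5),1),((259.5,256),(403,202),-1)],[((248,187.5),(409,198.7),1),((240.5,249.5),(406,264.8),-1)])
E
```

```text
now
   scene 43 0.2   scene 53 0.22   top 55 0.19   top 50 0.23
   pair 0 0 tilt -0.0068 yaw 7.14
   pair 0 1 tilt -0.0087 yaw 7.28
   pair 1 0 tilt -0.0135 yaw 7.23
   pair 1 1 tilt -0.0147 yaw 7.3
all: tilt -0.0105 yaw 7.23 resid [-0.0019  0.002   0.0007  0.0009]
s8
   scene 45 0.24   scene 50 0.19   top 57 0.22   top 49 0.29
   pair 0 0 tilt 0.0022 yaw 7.17
   pair 0 1 tilt 0.0025 yaw 7.15
   pair 1 0 tilt -0.0071 yaw 7.29
   pair 1 1 tilt -0.005 yaw 7.18
all: tilt -0.0007 yaw 7.17 resid [-0.0023 -0.0028 -0.0007 -0.0001]
start
   scene 45 0.24   scene 45 0.19   top 52 0.17   top 57 0.27
   pair 0 0 tilt -0.1471 yaw 7.38
   pair 0 1 tilt -0.1427 yaw 7.09
   pair 1 0 tilt -0.1482 yaw 7.4
   pair 1 1 tilt -0.1422 yaw 7.08
all: tilt -0.144 yaw 7.2 resid [-0.0003 -0.0003  0.0023 -0.0019]
```

```bash
python3 - <<'E'
from lines import *
s=np.mean([get_image("scene") for _ in range(5)],0).round().astype(np.uint8);t=np.mean([get_image("top") for _ in range(5)],0).round().astype(np.uint8)
run(s,t,[((236,201),(372,170.5),1),((255,249),(400,211.5),-1)],[((244.5,184.8),(405,200.5),1),((237.5,248.7),(401,265),-1)])
cv2.imwrite('pics/s23f.png',s[:,:,::-1]);cv2.imwrite('pics/t23f.png',t[:,:,::-1])
E
python3 st.py
```

```text
scene 40 0.19   scene 53 0.2   top 56 0.19   top 54 0.25
   pair 0 0 tilt -0.0077 yaw 7.14
   pair 0 1 tilt -0.0095 yaw 7.26
   pair 1 0 tilt -0.012 yaw 7.2
   pair 1 1 tilt -0.0136 yaw 7.28
all: tilt -0.0105 yaw 7.22 resid [ 0.0013  0.0013 -0.0007  0.0008]
t 20.0 ee [ 0.4912 -0.2998  0.1823] plat x,y: -0.0001 -0.3942 F [-0.42 -0.76 -0.65] j [-0.76  0.2   1.63  0.    1.32  0.92] w 0.0005
[[-0.112, -0.003, 0.994], [-0.994, 0.007, -0.112], [-0.007, -1.0, -0.003]] yaw err deg -0.36
```

```bash
python3 -m crank '[{"x":-0.12,"y":-0.01,"z":0,"wx":0,"wy":0,"wz":0,"claw":1},{"x":-0.12,"y":-0.01,"z":0,"wx":0,"wy":0,"wz":0,"claw":1},{"x":-0.12,"y":0,"z":0,"wx":0,"wy":0,"wz":0,"claw":1},{"x":-0.12,"y":0,"z":0,"wx":0,"wy":0,"wz":0,"claw":1},{"x":-0.12,"y":0,"z":0,"wx":0,"wy":0,"wz":0,"claw":1},{"x":-0.12,"y":0,"z":0,"wx":0,"wy":0,"wz":0,"claw":1},{"x":-0.12,"y":0,"z":0,"wx":0,"wy":0,"wz":0,"claw":1},{"x":-0.12,"y":0,"z":0,"wx":0,"wy":0,"wz":0,"claw":1},{"x":-0.12,"y":0,"z":0,"wx":0,"wy":0,"wz":0,"claw":1},{"x":-0.12,"y":0,"z":0,"wx":0,"wy":0,"wz":0,"claw":1},{"x":-0.12,"y":0,"z":0,"wx":0,"wy":0,"wz":0,"claw":1},{"x":-0.12,"y":0,"z":0,"wx":0,"wy":0,"wz":0,"claw":1}]' 20 | head -2; python3 st.py 0 .14 .18
```

```text
clock: 21.2
ee_pos: [0.5613, 0.2869, 0.1958]
t 21.2 ee [0.5613 0.2869 0.1958] plat x,y: -0.0001 0.1967 F [0.86 0.13 0.68] j [0.28 0.31 1.47 0.   1.36 1.97] w 0.0004
[[-0.125, 0.004, 0.992], [-0.992, 0.005, -0.125], [-0.005, -1.0, 0.004]] yaw err deg 0.38
tool shift share [0.1418 0.0388 0.0009]
```

```bash
python3 -m crank '[{"x":0.09,"y":0,"z":0,"wx":0,"wy":-0.003,"wz":0,"claw":1},{"x":0.05,"y":0.05,"z":0,"wx":0,"wy":0,"wz":0,"claw":1},{"x":0,"y":0.1,"z":0,"wx":0,"wy":0,"wz":0,"claw":1},{"x":0,"y":0.02,"z":0,"wx":0,"wy":0,"wz":0,"claw":1},{"x":0,"y":0,"z":0,"wx":0,"wy":0,"wz":0,"claw":1}]' 20 | head -2; python3 st.py 0 .116 .124
```

```text
clock: 21.7
ee_pos: [0.5536, 0.242, 0.1245]
t 21.7 ee [0.5536 0.242  0.1245] plat x,y: -0.0023 0.1512 F [-0.26 -0.24  0.78] j [0.21 0.32 1.61 0.01 1.21 1.88] w 0.0005
[[-0.102, 0.004, 0.995], [-0.995, 0.007, -0.102], [-0.007, -1.0, 0.003]] yaw err deg -0.96
tool shift share [0.0881 0.0006 0.0043]
```

```bash
python3 -m crank '[{"x":0.04,"y":0,"z":0.002,"wx":0,"wy":0,"wz":0,"claw":1},{"x":0.03,"y":0,"z":0.002,"wx":0,"wy":0,"wz":0,"claw":1},{"x":0,"y":0,"z":0,"wx":0,"wy":0,"wz":0,"claw":1},{"x":0,"y":0,"z":0,"wx":0,"wy":0,"wz":0,"claw":1}]' 20 | head -2; python3 st.py 0 .113 .124
```

```text
clock: 22.1
ee_pos: [0.5554, 0.2113, 0.1297]
t 22.1 ee [0.5554 0.2113 0.1297] plat x,y: 0.0031 0.1209 F [-0.59  0.12 -0.9 ] j [0.16 0.28 1.64 0.01 1.2  1.83] w 0.0002
[[-0.103, 0.011, 0.995], [-0.995, 0.008, -0.103], [-0.009, -1.0, 0.01]] yaw err deg -0.92
tool shift share [ 0.0198  0.0139 -0.0082]
```

```bash
python3 -m crank '[{"x":0.014,"y":0.013,"z":-0.007,"wx":-0.003,"wy":0,"wz":0,"claw":1},{"x":0,"y":0,"z":0,"wx":0,"wy":0,"wz":0,"claw":1},{"x":0,"y":0,"z":0,"wx":0,"wy":0,"wz":0,"claw":1}]' 20 | head -2; python3 st.py 0 .113 .124
```

```text
clock: 22.4
ee_pos: [0.5527, 0.2057, 0.1255]
t 22.4 ee [0.5527 0.2057 0.1255] plat x,y: 0.0011 0.1151 F [-0.06  0.06  0.2 ] j [0.15 0.28 1.66 0.01 1.2  1.82] w 0.0005
[[-0.103, 0.007, 0.995], [-0.995, 0.009, -0.103], [-0.01, -1.0, 0.006]] yaw err deg -0.9
tool shift share [ 0.0051  0.0037 -0.0028]
```

Now to about y = 0.1129, then back off and let it settle.

```bash
python3 -m crank '[{"x":0.005,"y":0.002,"z":0,"wx":0,"wy":0,"wz":0,"claw":1},{"x":0,"y":0,"z":0,"wx":0,"wy":0,"wz":0,"claw":1},{"x":0,"y":0,"z":0,"wx":0,"wy":0,"wz":0,"claw":1}]' 20 | head -2; python3 st.py 0 .1129 .124
python3 -m crank '[{"x":-0.02,"y":0,"z":0,"wx":0,"wy":0,"wz":0,"claw":1},{"x":0,"y":0,"z":0,"wx":0,"wy":0,"wz":0,"claw":1},{"x":0,"y":0,"z":0,"wx":0,"wy":0,"wz":0,"claw":1},{"x":0,"y":0,"z":0,"wx":0,"wy":0,"wz":0,"claw":1},{"x":0,"y":0,"z":0,"wx":0,"wy":0,"wz":0,"claw":1},{"x":0,"y":0,"z":0,"wx":0,"wy":0,"wz":0,"claw":1},{"x":0,"y":0,"z":0,"wx":0,"wy":0,"wz":0,"claw":1},{"x":0,"y":0,"z":0,"wx":0,"wy":0,"wz":0,"claw":1},{"x":0,"y":0,"z":0,"wx":0,"wy":0,"wz":0,"claw":1},{"x":0,"y":0,"z":0,"wx":0,"wy":0,"wz":0,"claw":1}]' 20 | head -2
python3 - <<'E'
from lines import *
a=rd('pics/s23f.png')
for i in range(3):
    s=get_image("scene");print('pan right half',shift(a,s,(375,165,405,215)),shift(a,s,(330,160,405,215)),'tubes',shift(a,s,(300,175,375,215)))
crop(s,220,110,420,260,4,'pics/s24.png')
b=rd('pics/s8f.png')
E
```

```text
clock: 22.7
ee_pos: [0.5523, 0.204, 0.1244]
t 22.7 ee [0.5523 0.204  0.1244] plat x,y: 0.0008 0.1133 F [-0.85  0.6   0.42] j [0.14 0.28 1.66 0.01 1.2  1.81] w 0.0007
[[-0.102, 0.007, 0.995], [-0.995, 0.009, -0.102], [-0.01, -1.0, 0.006]] yaw err deg -0.94
tool shift share [ 0.001   0.0009 -0.0021]
clock: 23.7
ee_pos: [0.5531, 0.213, 0.1244]
pan right half ((-0.12205226559281357, -0.15704558252232204), 0.8407357054994351) ((0.396878725979704, -0.001276245387469288), 0.8461116390694101) tubes ((0.4370699064956014, 0.012268343463386344), 0.9178633605574502)
pan right half ((-0.06393685520584391, 0.07223481065259207), 0.8395626204519384) ((0.5016909550473372, -0.00412059244026608), 0.7933148521149451) tubes ((0.44807988241363006, -0.08482358427320946), 0.9156581043040061)
pan right half ((-0.12482054720615388, 0.184483665621606), 0.7591439478076726) ((0.4958707901403443, 0.03507352734437674), 0.8174884421739483) tubes ((0.4724165711764954, 0.02155427867801052), 0.9260541076429274)
```

View pics/s24.png

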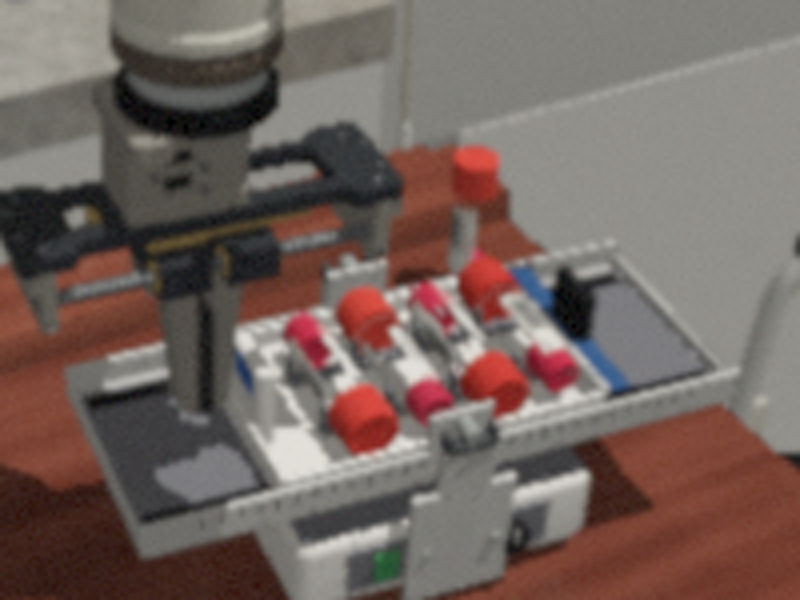

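```bash
python3 -m crank '[{"x":-0.01,"y":-0.1,"z":0,"wx":0,"wy":0,"wz":0,"claw":1},{"x":0,"y":-0.1,"z":0,"wx":0,"wy":0.012,"wz":0,"claw":1},{"x":0.12,"y":0,"z":0,"wx":0,"wy":0,"wz":0,"claw":1},{"x":0.12,"y":0,"z":0,"wx":0,"wy":0,"wz":0,"claw":1},{"x":0.12,"y":0,"z":0,"wx":0,"wy":0,"wz":0,"claw":1},{"x":0.12,"y":0,"z":0,"wx":0,"wy":0,"wz":0,"claw":1},{"x":0.12,"y":0,"z":0,"wx":0,"wy":0,"wz":0,"claw":1},{"x":0.12,"y":0,"z":0,"wx":0,"wy":0,"wz":0,"claw":1},{"x":0.12,"y":0,"z":0,"wx":0,"wy":0,"wz":0,"claw":1},{"x":0.12,"y":0,"z":0,"wx":0,"wy":0,"wz":0,"claw":1},{"x":0.12,"y":0,"z":0,"wx":0,"wy":0,"wz":0,"claw":1},{"x":0.12,"y":0,"z":0,"wx":0,"wy":0,"wz":0,"claw":1}]' 20 | head -2
python3 -m crank '[{"x":0.06,"y":0,"z":0,"wx":0,"wy":0,"wz":0,"claw":1},{"x":0,"y":0,"z":0,"wx":0,"wy":0,"wz":0,"claw":1},{"x":0,"y":0,"z":0,"wx":0,"wy":0,"wz":0,"claw":1},{"x":0,"y":0,"z":0,"wx":0,"wy":0,"wz":0,"claw":1},{"x":0,"y":0,"z":0,"wx":0,"wy":0,"wz":0,"claw":1},{"x":0,"y":0,"z":0,"wx":0,"wy":0,"wz":0,"claw":1}]' 20 | head -2
python3 - <<'E'
from lines import *
s=np.mean([get_image("scene") for _ in range(5)],0).round().astype(np.uint8);t=np.mean([get_image("top") for _ in range(5)],0).round().astype(np.uint8)
run(s,t,[((236,201),(372,170.5),1),((255,249),(400,211.5),-1)],[((244.5,184.8),(405,200.5),1),((237.5,248.7),(401,265),-1)])
cv2.imwrite('pics/s25f.png',s[:,:,::-1]);cv2.imwrite('pics/t25f.png',t[:,:,::-1])
crop(t,340,190,420,270,7,'pics/t25.png')
print(shift(rd('pics/s23f.png'),s),shift(rd('pics/s23f.png'),s,(300,175,375,215)),shift(rd('pics/t23f.png'),t,(285,195,365,255)))
E
```

```text
clock: 25.05
ee_pos: [0.4927, -0.2721, 0.2053]
clock: 25.65
ee_pos: [0.4888, -0.299, 0.2049]
   scene 41 0.16   scene 50 0.2   top 54 0.19   top 51 0.24
   pair 0 0 tilt -0.0106 yaw 7.17
   pair 0 1 tilt -0.0115 yaw 7.23
   pair 1 0 tilt -0.0121 yaw 7.19
   pair 1 1 tilt -0.013 yaw 7.24
all: tilt -0.0118 yaw 7.21 resid [ 0.0005  0.0005 -0.0004  0.0004]
((0.13016454234895747, 0.06433852011454277), 0.9240847185183944) ((0.505814130841685, 0.014126330605414239), 0.9390575614090513) ((0.05913535486773469, -0.006334782584563214), 0.9748510338036499)
```

View pics/t25.png

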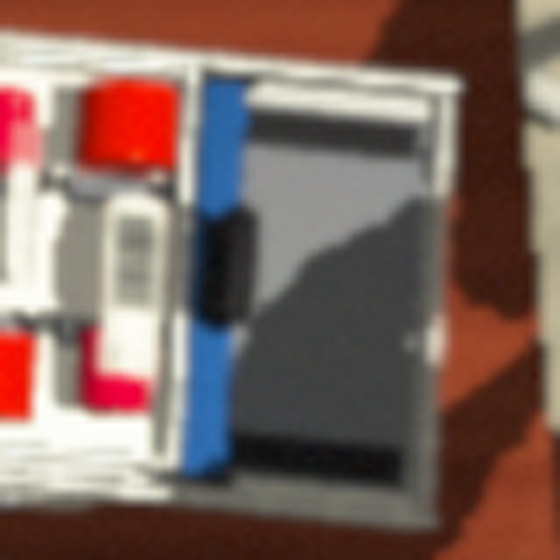

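View pics/s25f.png

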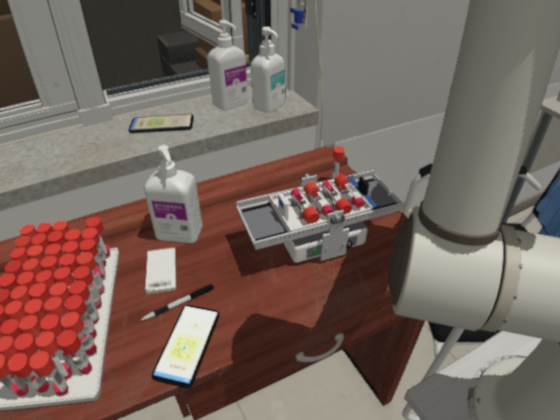

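```bash
python3 -m crank '[{"x":-0.12,"y":-0.01,"z":0.005,"wx":0,"wy":0,"wz":0,"claw":1},{"x":-0.12,"y":0,"z":0.005,"wx":0,"wy":0,"wz":0,"claw":1},{"x":-0.12,"y":0,"z":0,"wx":0,"wy":0,"wz":0,"claw":1},{"x":-0.12,"y":0,"z":0,"wx":0,"wy":0,"wz":0,"claw":1},{"x":-0.12,"y":0,"z":0,"wx":0,"wy":0,"wz":0,"claw":1},{"x":-0.12,"y":0,"z":0,"wx":0,"wy":0,"wz":0,"claw":1},{"x":-0.12,"y":0,"z":0,"wx":0,"wy":0,"wz":0,"claw":1},{"x":-0.12,"y":0,"z":0,"wx":0,"wy":0,"wz":0,"claw":1},{"x":-0.12,"y":0,"z":0,"wx":0,"wy":0,"wz":0,"claw":1},{"x":-0.12,"y":0,"z":0,"wx":0,"wy":0,"wz":0,"claw":1},{"x":-0.12,"y":0,"z":0,"wx":0,"wy":0,"wz":0,"claw":1},{"x":-0.03,"y":0,"z":0,"wx":0,"wy":0,"wz":0,"claw":1}]' 20 | head -2; python3 st.py 0 .135 .124
```

```text
clock: 27.35
ee_pos: [0.5626, 0.2517, 0.2143]
t 27.35 ee [0.5626 0.2517 0.2143] plat x,y: 0.0055 0.1619 F [-0.11  0.68 -0.2 ] j [0.22 0.25 1.5  0.   1.36 1.93] w 0.0003
[[-0.13, 0.02, 0.991], [-0.991, 0.005, -0.13], [-0.008, -1.0, 0.019]] yaw err deg 0.68
tool shift share [ 0.069   0.225  -0.0171]
```

```bash
python3 -m crank '[{"x":0.045,"y":0.08,"z":-0.014,"wx":-0.008,"wy":-0.01,"wz":0,"claw":1},{"x":0.02,"y":0.1,"z":0,"wx":0,"wy":0,"wz":0,"claw":1},{"x":0,"y":0.04,"z":0,"wx":0,"wy":0,"wz":0,"claw":1},{"x":0,"y":0,"z":0,"wx":0,"wy":0,"wz":0,"claw":1},{"x":0,"y":0,"z":0,"wx":0,"wy":0,"wz":0,"claw":1}]' 20 | head -2; python3 st.py 0 .116 .124
```

```text
clock: 27.85
ee_pos: [0.5559, 0.2272, 0.1249]
t 27.85 ee [0.5559 0.2272 0.1249] plat x,y: 0.0018 0.1368 F [-0.13  0.16  0.3 ] j [0.18 0.31 1.62 0.01 1.2  1.86] w 0.0003
[[-0.106, 0.007, 0.994], [-0.994, 0.007, -0.106], [-0.007, -1.0, 0.006]] yaw err deg -0.73
tool shift share [ 0.0519  0.002  -0.005 ]
```

```bash
python3 -m crank '[{"x":0.03,"y":0.005,"z":-0.003,"wx":0,"wy":0,"wz":0,"claw":1},{"x":0.015,"y":0.004,"z":-0.002,"wx":0,"wy":0,"wz":0,"claw":1},{"x":0,"y":0,"z":0,"wx":0,"wy":0,"wz":0,"claw":1},{"x":0,"y":0,"z":0,"wx":0,"wy":0,"wz":0,"claw":1}]' 20 | head -2; python3 st.py 0 .1127 .124
```

```text
clock: 28.25
ee_pos: [0.5545, 0.2073, 0.1253]
t 28.25 ee [0.5545 0.2073 0.1253] plat x,y: 0.0026 0.1168 F [ 0.2  -0.24  0.17] j [0.15 0.28 1.65 0.01 1.19 1.83] w 0.0002
[[-0.107, 0.013, 0.994], [-0.994, 0.007, -0.107], [-0.009, -1.0, 0.012]] yaw err deg -0.66
tool shift share [ 0.0102  0.0032 -0.0067]
```

```bash
python3 -m crank '[{"x":0.006,"y":0.003,"z":-0.003,"wx":0,"wy":0,"wz":0,"claw":1},{"x":0.003,"y":0.001,"z":0,"wx":0,"wy":0,"wz":0,"claw":1},{"x":0,"y":0,"z":0,"wx":0,"wy":0,"wz":0,"claw":1}]' 20 | head -2; python3 st.py 0 .1127 .124
```

```text
clock: 28.55
ee_pos: [0.5534, 0.2038, 0.1246]
t 28.55 ee [0.5534 0.2038 0.1246] plat x,y: 0.002 0.1133 F [ 0.49 -0.98  0.37] j [0.15 0.27 1.66 0.01 1.19 1.82] w 0.0004
[[-0.107, 0.015, 0.994], [-0.994, 0.008, -0.107], [-0.009, -1.0, 0.014]] yaw err deg -0.68
tool shift share [ 0.0013  0.0015 -0.0051]
```

```bash
python3 -m crank '[{"x":0.002,"y":0.001,"z":0,"wx":0,"wy":0,"wz":0,"claw":1},{"x":0,"y":0,"z":0,"wx":0,"wy":0,"wz":0,"claw":1},{"x":0,"y":0,"z":0,"wx":0,"wy":0,"wz":0,"claw":1}]' 20 | head -2; python3 st.py 0 .1127 .124
```

```text
clock: 28.85
ee_pos: [0.5534, 0.2034, 0.1242]
t 28.85 ee [0.5534 0.2034 0.1242] plat x,y: 0.002 0.1129 F [-0.24 -0.16  0.14] j [0.14 0.27 1.66 0.01 1.19 1.82] w 0.0004
[[-0.106, 0.015, 0.994], [-0.994, 0.008, -0.106], [-0.01, -1.0, 0.015]] yaw err deg -0.7
tool shift share [ 0.0004  0.0005 -0.0051]
```

```bash
python3 -m crank '[{"x":0.0015,"y":0,"z":0,"wx":0,"wy":0,"wz":0,"claw":1},{"x":0,"y":0,"z":0,"wx":0,"wy":0,"wz":0,"claw":1},{"x":0,"y":0,"z":0,"wx":0,"wy":0,"wz":0,"claw":1}]' 20 | head -2; python3 st.py 0 .1127 .124
python3 -m crank '[{"x":-0.02,"y":0,"z":0,"wx":0,"wy":0,"wz":0,"claw":1},{"x":-0.02,"y":-0.1,"z":0,"wx":0,"wy":0,"wz":0,"claw":1},{"x":0,"y":-0.1,"z":0,"wx":0,"wy":0.008,"wz":0,"claw":1},{"x":0.12,"y":0,"z":0,"wx":0,"wy":0,"wz":0,"claw":1},{"x":0.12,"y":0,"z":0,"wx":0,"wy":0,"wz":0,"claw":1},{"x":0.12,"y":0,"z":0,"wx":0,"wy":0,"wz":0,"claw":1},{"x":0.12,"y":0,"z":0,"wx":0,"wy":0,"wz":0,"claw":1},{"x":0.12,"y":0,"z":0,"wx":0,"wy":0,"wz":0,"claw":1},{"x":0.12,"y":0,"z":0,"wx":0,"wy":0,"wz":0,"claw":1},{"x":0.12,"y":0,"z":0,"wx":0,"wy":0,"wz":0,"claw":1},{"x":0.12,"y":0,"z":0,"wx":0,"wy":0,"wz":0,"claw":1},{"x":0.12,"y":0,"z":0,"wx":0,"wy":0,"wz":0,"claw":1}]' 20 | head -2
python3 -m crank '[{"x":0.12,"y":0,"z":0,"wx":0,"wy":0,"wz":0,"claw":1},{"x":0.08,"y":0,"z":0,"wx":0,"wy":0,"wz":0,"claw":1},{"x":0,"y":0,"z":0,"wx":0,"wy":0,"wz":0,"claw":1},{"x":0,"y":0,"z":0,"wx":0,"wy":0,"wz":0,"claw":1},{"x":0,"y":0,"z":0,"wx":0,"wy":0,"wz":0,"claw":1},{"x":0,"y":0,"z":0,"wx":0,"wy":0,"wz":0,"claw":1},{"x":0,"y":0,"z":0,"wx":0,"wy":0,"wz":0,"claw":1}]' 20 | head -2
python3 - <<'E'
from lines import *
s=np.mean([get_image("scene") for _ in range(5)],0).round().astype(np.uint8);t=np.mean([get_image("top") for _ in range(5)],0).round().astype(np.uint8)
run(s,t,[((236,201),(372,170.5),1),((255,249),(400,211.5),-1)],[((244.5,184.8),(405,200.5),1),((237.5,248.7),(401,265),-1)])
cv2.imwrite('pics/s26f.png',s[:,:,::-1]);cv2.imwrite('pics/t26f.png',t[:,:,::-1])
crop(t,340,190,420,270,7,'pics/t26.png')
print(shift(rd('pics/t23f.png'),t,(285,195,365,255)))
E
python3 st.py
```

```text
clock: 29.15
ee_pos: [0.5533, 0.2033, 0.1242]
t 29.15 ee [0.5533 0.2033 0.1242] plat x,y: 0.002 0.1127 F [-0.5   1.23  0.71] j [0.14 0.27 1.66 0.01 1.19 1.82] w 0.0005
[[-0.106, 0.016, 0.994], [-0.994, 0.009, -0.106], [-0.01, -1.0, 0.015]] yaw err deg -0.72
tool shift share [-0.0001  0.0005 -0.005 ]
clock: 30.35
ee_pos: [0.5028, -0.2161, 0.205]
clock: 31.05
ee_pos: [0.4936, -0.3005, 0.2041]
   scene 39 0.18   scene 59 0.24   top 56 0.2   top 49 0.23
   pair 0 0 tilt -0.01 yaw 7.14
   pair 0 1 tilt -0.012 yaw 7.28
   pair 1 0 tilt -0.0141 yaw 7.2
   pair 1 1 tilt -0.016 yaw 7.3
all: tilt -0.0129 yaw 7.23 resid [ 0.0013 -0.0013  0.0009  0.001 ]
((0.20189751159325908, 0.1496467656926086), 0.9187408232410277)
t 31.55 ee [ 0.4932 -0.3018  0.2041] plat x,y: 0.0021 -0.396 F [0.19 0.23 1.07] j [-0.77  0.17  1.62  0.02  1.34  0.91] w 0.0005
[[-0.115, 0.02, 0.993], [-0.993, 0.006, -0.115], [-0.008, -1.0, 0.019]] yaw err deg -0.21
```

View pics/t26.png

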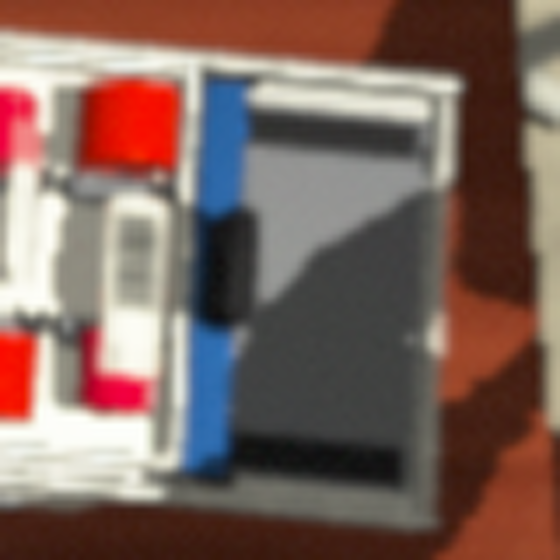

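View pics/t26f.png

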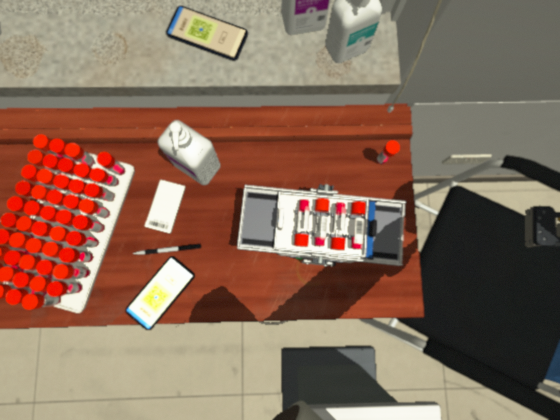

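```bash
python3 - <<'E'
from cmp import *
b=rd('pics/s8f.png')
for n in('s11f','s12f','s14f','s18f','s20f','s21f','s23f','s25f','s26f'):
    im=rd(f'pics/{n}.png');print(n,[np.round(shift(b,im,bx)[0],2).tolist() for bx in((228,190,262,252),(228,195,275,252),(240,225,285,255),(228,192,268,214))])
from tilt import *
for n in('s23f','s25f','s26f'):
    print(n, barpos(rd(f'pics/{n}.png')))
E
```

```text
s11f [[0.14, 0.19], [0.08, 0.17], [0.67, 0.15], [0.07, 0.33]]
s12f [[-0.06, 0.08], [0.03, 0.11], [0.58, 0.23], [0.07, 0.24]]
s14f [[-0.07, 0.2], [-0.01, 0.12], [0.53, 0.21], [0.21, 0.19]]
s18f [[-0.07, 0.2], [-0.09, 0.27], [0.32, 0.36], [0.12, 0.32]]
s20f [[-0.06, 0.25], [-0.04, 0.18], [0.57, 0.45], [0.17, 0.48]]
s21f [[-0.18, 0.32], [-0.22, 0.19], [0.36, 0.12], [-0.0, 0.51]]
s23f [[-0.19, 0.25], [-0.2, 0.19], [0.37, 0.31], [0.09, 0.5]]
s25f [[-0.06, 0.29], [-0.13, 0.31], [0.37, 0.3], [0.1, 0.42]]
s26f [[-0.23, 0.21], [-0.24, 0.2], [0.42, 0.54], [-0.06, 0.26]]
s23f (np.float64(-0.12745401600899392), np.float64(-0.0530321841465079), np.int32(58))
s25f (np.float64(-0.1266679242003704), np.float64(-0.05219650922050001), np.int32(58))
s26f (np.float64(-0.1263726270581865), np.float64(-0.05124363699410028), np.int32(58))
```

```bash
python3 - <<'E'
from workcell import order,readout
print(order.hand_in()); print(readout.read_state()['clock'])
E
```

```text
the job is handed in; nothing more can be done
None
the job is handed in; nothing more can be done
```

I balanced the platform, brought the blue stop bar up against the tray's end, and handed the job in at about 31.6 s, with the robot clear of everything. The platform hangs level to within about 0.01 rad.

**What I did:**
- I slid the tray towards the stop bar by nudging its tab with closed fingers, letting go each time to watch the swing, until the platform hung level.
- I pushed the stop bar by the outer side of its fin until the tray just moved, roughly 0.2–0.4 mm.
- I then nudged the tab twice more, about 0.3 mm in all, to take out a small remaining tilt. This kept the tray against the bar.

**Last checks:**
- **Contact:** in the final top view the gap between the bar and the tray's end is closed.
- **Other things on the desk:** the phone, pen, label pad, spare tube and sanitizer bottle look unmoved in that view; I did not measure them.
- **Level:** my two measures disagree slightly.
  - The edge lines from both cameras gave −0.013 rad, or about −0.009 after correcting with the start image, where the platform rested on its −0.14 buffer.
  - Comparing the pan's end with a picture from just after balancing gave about −0.003 to −0.005.
- **Final nudges:** neither measure showed the tilt change clearly.

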